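# Make up and lock a marker and plate kit in the stores

## Robot

A 6-joint arm with a two-finger parallel gripper is mounted at the origin on the work surface. World frame = base frame: x ahead of the robot, y to its left, z up, the work surface at z = 0. Lengths are in mm, angles in rad, forces in N, time in s.
With the tool pointing down it reaches from about 350 to 975 mm from the base axis. Payload 7.1 kg.
Tool frame: the origin (TCP) lies midway between the tips of the shut fingers; the grasp point (between the pads) lies 19 mm behind it; z points along the fingers, y is the line along which they close (so a half turn about z gives the same grasp; the last joint's range is limited). The gripper opens to 88 mm and grips with 3 to 60 N. Pads are 20 mm wide; open, the fingers measure 115 mm over their backs; the gripper's body (75 mm by 178 mm) begins 61 mm behind the grasp point.
Start: joints at [-0.019, 0.423, 1.63, -0, 1.089, -0.019], TCP at [624.984, 0.026, 222.675] pointing down, gripper open.
Joint ranges: [-3, 3], [-0.9, 2.11], [0.09, 2.58], [-1.31, 4.45], [0.11, 2.69], [-2.54, 2.54]. Speed limits (rad/s): [2.39, 2.39, 3.01, 3.14, 3.14, 3.14].

## Interface

Orientations are given as a rotation vector (axis times angle).
In Python, from workcell import ctrl gives the robot as it stands. The module is installed in compiled form; this text tells all that it offers.
- The arm moves only by the tool apply_moves, never from a script. Its argument "targets" is a list of rows, each a list of 3 entries, a list of its own where there are three numbers: the opening, from -1 (shut) to 1 (fully open), then the shift along the tool's x, y, z normalised to -1 to 1, where 1 is 5 cm, then the turn, a rotation vector about the tool's x, y, z normalised to -1 to 1, where 1 is 90 degrees. In form: [[jaw, [x, y, z], [wx, wy, wz]], ...]. A call has 1 to 8 rows; each row shifts and turns the commanded pose from where the row before left it, along the tool's axes as they then stand; what a row does not reach is not made up. A row lasts 1/8 s, in which the tool goes at most 62.5 mm and 10.7 degrees, less where a joint would pass 70% of its speed; a pose out of reach is approached as far as the arm can. A call with a number of a shift or a turn outside -1 to 1 is refused whole. A call with a gripper value outside its range is refused whole. The fingers move at their own pace and stop on an object; the grip force is fixed at half the most. Time passes only in rows, so rows that do not move let the fingers close. It gives the time, the measured TCP pose, the force, the opening and the grip force at its end, in the units of the state.
- ctrl.get_obs(): the state, without advancing time (a new reading comes with each control period).
- ctrl.get_image(name): name is "scene" or "side" or "wrist"; returns a dict with "pixels" (420x560x3 uint8, blue, green, red), "camera_matrix" (3x3 intrinsics, pixels), "view" (4x4, takes a point from world to camera coordinates); the wrist camera has in their place "hand_eye" (4x4, takes a point from camera to tool coordinates, whose origin is the TCP and whose axes are the flange's). Camera axes: x right, y down, z forward; pixel columns grow to the right and rows downward; lengths in mm; the calibration is good to about 2 mm. The wrist camera is an equidistant fisheye: a pixel r from the principal point sees the ray r / f radians off the axis. A picture is of the moment at which its call begins: read the wrist's pose just before it. There is no depth.
- ctrl.close_job(): hands the job in; it is judged then, once.
Trained networks look in the newest picture that a camera, given by its name, has taken for a name from the list of things; names that differ only in an ending like _2 or _b are one class to them, and where a whole thing is asked for, a point or a joint stands for the part that bears it (a point fixed in the world has none). Each returns a list of dicts, best first, with "score" (0 to 1); they miss things now and then, are a little off and sometimes report something else, mostly with a low value. They report only what shows in the picture. A call takes as long as a camera call.
- ctrl.masks_of(label, camera): "region" (420x560 bool, what is visible of it) and "bbox" ([left, top, right, bottom] in pixels, round what is visible of it).
- ctrl.pinpoint(label, camera): "xy" ([column, row] in pixels: a listed point, or the origin of a listed thing).
The state is a dict: "t": time; "qpos": joint angles; "qvel": joint speeds; "joint_torque": joint torques, N m; "ee_pos": TCP position; "orientation": TCP orientation; "ft_force": force on the tool from outside, world axes, zero at the start; "moment": the same for the moment, N m; "width": finger opening in mm; "grasp_force": force on a finger pad.
Only numpy, scipy, OpenCV 4.12 (cv2) and the standard library are available. Lean on these libraries where they do the work, as an engineer would, in place of code of your own. Each camera call takes 0.05 s, during which the arm holds its last target. There are 200 camera calls.

## Task

Make up the kit on the grey board: drop every paint marker that stands on the bench end-down into the narrow wooden holder, cap up, one to a pocket and fully down, and tap the untidy stack of aluminium plates until all their edges are flush, square in the corner of the steel fence. Only when all of that is done, turn the black lock knob clockwise until it clicks past its detent and stays locked. If something gets knocked out of place, put it right, and leave the tape, jar and yellow bin where they are.

Things in the scene. Friction and masses are not known exactly. Their poses are not given: they have to be found in the camera images.
- board: Grey kit board fixed on the bench, top face 12 mm up. Origin: on the bench under it; it spans x -130 to 130, y -160 to 150 mm; x runs along the marker holder, y from lock to holder. Plywood holder: centre line y = 115 mm, 212 mm long, 41 mm wide, top 74 mm above the bench. Lock knob at x -75, y -105 mm; past the board's edge at y -180 a steel strike 36 mm high.
- corner (a point): Inside corner of the steel L-fence, on the board's top face at board x 90, y 50 mm, axes as the board's. Fence 6 mm thick, 32 mm above the board; one wall runs 100 mm in -y from here (stops plates in +x), one 110 mm in -x (stops plates in +y); open on the other sides. A plate that is home touches both: its centre is 55 mm in -x and 45 mm in -y from here.
- lock (a joint): Lock knob angle, rad: 0 open, grows clockwise seen from above (lock_grip's axes turn with it). A detent holds it at 0 and at 1.2 (locked), hump at 0.6 between (up to 0.15 N m); stop at 1.25. Let go before the hump it springs back; after it, it springs on to 1.2.
- lock_grip (a point): On the lock knob's axis at the height to grip, 44 mm above the bench. The black grip is an upright bar 44 x 14 mm, faces from 26 to 56 mm above the bench, on a 46 mm disc; x along the bar (parallel to the board's x at joint 0), z up.
- pocket0 (a point): Centre of the mouth of holder pocket 1 of 5 (74 mm above the bench): a square opening 27 x 27 mm, 62 mm deep, its floor being the board's top. Pockets stand in a row along the board's x at 40 mm pitch.
- pocket1 (a point): Centre of the mouth of holder pocket 2 of 5 (74 mm above the bench): a square opening 27 x 27 mm, 62 mm deep, its floor being the board's top. Pockets stand in a row along the board's x at 40 mm pitch.
- pocket2 (a point): Centre of the mouth of holder pocket 3 of 5 (74 mm above the bench): a square opening 27 x 27 mm, 62 mm deep, its floor being the board's top. Pockets stand in a row along the board's x at 40 mm pitch.
- pocket3 (a point): Centre of the mouth of holder pocket 4 of 5 (74 mm above the bench): a square opening 27 x 27 mm, 62 mm deep, its floor being the board's top. Pockets stand in a row along the board's x at 40 mm pitch.
- pocket4 (a point): Centre of the mouth of holder pocket 5 of 5 (74 mm above the bench): a square opening 27 x 27 mm, 62 mm deep, its floor being the board's top. Pockets stand in a row along the board's x at 40 mm pitch.
- marker0: Paint marker, round, 22 mm diameter, 135 mm long, 60 g (varies), white barrel with a bare-metal band (30 to 80 mm) and a grey cap (top 35 mm); stands on its flat foot at the start. Origin: centre of its foot; z along it towards the cap. May be absent (None).
- marker1: Paint marker, round, 22 mm diameter, 135 mm long, 60 g (varies), white barrel with a bare-metal band (30 to 80 mm) and a grey cap (top 35 mm); stands on its flat foot at the start. Origin: centre of its foot; z along it towards the cap. May be absent (None).
- marker2: Paint marker, round, 22 mm diameter, 135 mm long, 60 g (varies), white barrel with a bare-metal band (30 to 80 mm) and a grey cap (top 35 mm); stands on its flat foot at the start. Origin: centre of its foot; z along it towards the cap. May be absent (None).
- marker3: Paint marker, round, 22 mm diameter, 135 mm long, 60 g (varies), white barrel with a bare-metal band (30 to 80 mm) and a grey cap (top 35 mm); stands on its flat foot at the start. Origin: centre of its foot; z along it towards the cap. May be absent (None).
- marker4: Paint marker, round, 22 mm diameter, 135 mm long, 60 g (varies), white barrel with a bare-metal band (30 to 80 mm) and a grey cap (top 35 mm); stands on its flat foot at the start. Origin: centre of its foot; z along it towards the cap. May be absent (None).
- plate0: Bare aluminium blank plate, 110 (x) x 90 (y) x 5 mm, 100 g (varies); number 1 from the bottom of the untidy stack of four lying on the board beside the fence. Origin: centre of its underside; its x is roughly along the board's x.
- plate1: Bare aluminium blank plate, 110 (x) x 90 (y) x 5 mm, 100 g (varies); number 2 from the bottom of the untidy stack of four lying on the board beside the fence. Origin: centre of its underside; its x is roughly along the board's x.
- plate2: Bare aluminium blank plate, 110 (x) x 90 (y) x 5 mm, 100 g (varies); number 3 from the bottom of the untidy stack of four lying on the board beside the fence. Origin: centre of its underside; its x is roughly along the board's x.
- plate3: Bare aluminium blank plate, 110 (x) x 90 (y) x 5 mm, 100 g (varies); number 4 from the bottom of the untidy stack of four lying on the board beside the fence. Origin: centre of its underside; its x is roughly along the board's x.
- tape: Bystander: roll of tan tape lying flat, 100 mm across, 25 mm high; origin at the centre of its underside.
- jar: Bystander: jar, 60 mm across, 90 mm high; origin at the centre of its underside.
- bin: Bystander: yellow open picking bin, 150 x 100 x 70 mm; origin at the centre of its underside.

How it is judged:
By the outcome, as a careful person would: the job done as asked, in the order asked, and still so for the second after the job is handed in, with the robot touching nothing.
Of marker0, marker1, marker2, marker3, marker4 only 3 to 5 are there at a start; the rules pass over those that are not, and their reading is None.
At some moment in a run one of plate0, plate1, plate2, plate3 may be knocked a few centimetres aside while the robot is not near it.
It also fails if it takes over 210 s, if anything falls off the work surface, if the arm or the gripper's body presses on something with over 40 N, if the wrist force passes 120 N, or if a joint passes its speed limit or range.

## Working session

There is one attempt and no reset: what is moved stays moved. The work goes in short steps, Python scripts to look and compute and a tool call to move; the robot and the scene stay as the last step left them, time stands still between calls to the robot, and variables do not carry over. Pictures are saved under pics/ and viewed, at most 14 in all, crops included, and the job is handed in when it is done.

Besides the shell and the picture viewer there is one more tool, called after "Request:" as name([rows], argument=value, ...), one row to a line, values as JSON. apply_moves: Moves the arm, as the interface text tells. Scaled input: -1 to 1 covers 5 cm each way for a shift and 90 degrees each way for a turn. Its arguments: {"type":"object","properties":{"targets":{"type":"array"}},"required":["targets"]}

```bash
mkdir -p pics
cat > h.py <<'E'
import numpy as np, cv2
from workcell import ctrl
from scipy.spatial.transform import Rotation as R
def ray(cam, px, im=None, obs=None):
    K=im["camera_matrix"]; px=np.atleast_2d(np.array(px,float))
    a=(px-[K[0,2],K[1,2]])/[K[0,0],K[1,1]]
    if cam=="wrist":
        th=np.linalg.norm(a,axis=1,keepdims=True)+1e-9
        d=np.hstack([a/th*np.sin(th),np.cos(th)])
        H=im["hand_eye"]; Rt=R.from_rotvec(obs["orientation"]).as_matrix()
        o=Rt@H[:3,3]+np.array(obs["ee_pos"]); return o,(Rt@H[:3,:3]@d.T).T
    d=np.hstack([a,np.ones((len(a),1))]); V=im["view"]
    return -V[:3,:3].T@V[:3,3],(V[:3,:3].T@d.T).T
def atz(cam,px,z,im,obs=None):
    o,d=ray(cam,px,im,obs); return o+d*((z-o[2])/d[:,2:3])
def snap(cam,fn=None):
    obs=ctrl.get_obs(); im=ctrl.get_image(cam)
    if fn: cv2.imwrite("pics/"+fn,im["pixels"])
    return im,obs
def proj(im,p):
    p=np.atleast_2d(p); c=(im["view"][:3,:3]@p.T).T+im["view"][:3,3]; q=(im["camera_matrix"]@c.T).T; return q[:,:2]/q[:,2:]
def wproj(im,obs,p):
    Rt=R.from_rotvec(obs["orientation"]).as_matrix(); t=(np.atleast_2d(p)-np.array(obs["ee_pos"]))@Rt
    H=im["hand_eye"]; c=(t-H[:3,3])@H[:3,:3]
    r=np.linalg.norm(c[:,:2],axis=1,keepdims=True); th=np.arctan2(r,c[:,2:3]); K=im["camera_matrix"]
    return c[:,:2]/r*th*[K[0,0],K[1,1]]+[K[0,2],K[1,2]]
E
python3 - <<'E'
from h import *
np.set_printoptions(precision=1,suppress=True)
o=ctrl.get_obs();print(o)
Z=dict(board=0,corner=12,lock_grip=44,marker0=0,plate3=27,plate0=12,tape=0,jar=0,bin=0,pocket0=74,pocket4=74)
for cam in("scene","side","wrist"):
    im,obs=snap(cam,cam+"0.png")
    if cam!="wrist": print("campos",ray(cam,[0,0],im)[0])
    else: print(im["camera_matrix"],im["hand_eye"])
    for l,z in Z.items():
        for r in ctrl.pinpoint(l,cam):
            print(cam,l,round(r["score"],2),np.array(r["xy"]),atz(cam,r["xy"],z,im,obs)[0])
E
```

```text
{'t': 0.0, 'qpos': array([-0. ,  0.4,  1.6,  0. ,  1.1, -0. ]), 'qvel': array([ 0., -0., -0., -0., -0., -0.]), 'joint_torque': array([  0. , -54.5, -27.4,   0.1,   0. ,  -0. ]), 'ee_pos': array([624.4,   0. , 221.9]), 'orientation': array([-2.2, -2.2,  0. ]), 'ft_force': array([-0.7, -0.1,  0.3]), 'moment': array([ 0.,  0., -0.]), 'grasp_force': 0.0, 'width': 87.90386447186106}
campos [1156.1  175.1  856.2]
scene corner 0.93 [393.6 280.6] [624.8 185.9  12. ]
scene marker0 0.71 [278.8 184.6] [ 478.8 -159.    -0. ]
scene marker0 0.7 [245.3 226.2] [ 631.4 -172.3    0. ]
scene marker0 0.62 [205.7 211.1] [ 634.1 -280.6    0. ]
scene plate3 0.62 [384.4 239.3] [542.1 135.8  27. ]
scene plate3 0.3 [279.7 184.9] [ 500.1 -146.1   27. ]
scene plate0 0.62 [384.4 239.3] [531.  135.1  12. ]
scene plate0 0.3 [279.7 184.9] [ 488.2 -151.9   12. ]
scene tape 0.95 [258.8 284.2] [754.  -71.5   0. ]
scene jar 0.66 [192.9 150.7] [ 471.8 -422.8    0. ]
scene bin 0.88 [151.2 185.7] [ 625.5 -448.9    0. ]
scene pocket0 0.92 [427.4 276.7] [625.7 242.7  74. ]
scene pocket0 0.83 [438.4 265.2] [589.7 255.8  74. 
[... 1915 characters left out ...]
[191.6 135.9] [503.9 258.   74. ]
side pocket4 0.63 [223.8 129.3] [589.4 247.   74. ]
side pocket4 0.56 [177.7 133.8] [473.6 283.1  74. ]
side pocket4 0.55 [206.7 134.1] [541.8 247.5  74. ]
[[325.2   0.  285.3]
 [  0.  325.2 207. ]
 [  0.    0.    1. ]] [[  -0.    -1.    -0.3   72.5]
 [   1.    -0.     0.    -0.2]
 [  -0.    -0.3    1.  -161.3]
 [   0.     0.     0.     1. ]]
wrist corner 0.73 [286.5  27.5] [626.3 181.   12. ]
wrist lock_grip 0.77 [125.1 145.6] [443.5  51.3  44. ]
wrist lock_grip 0.38 [216.2  68.4] [552.9 128.9  44. ]
wrist marker0 0.76 [285.5 298.6] [ 625.1 -162.9    0. ]
wrist plate3 0.94 [214.8  69.9] [547.7 130.1  27. ]
wrist plate0 0.94 [214.8  69.9] [544.5 132.5  12. ]
```

View pics/scene0.png

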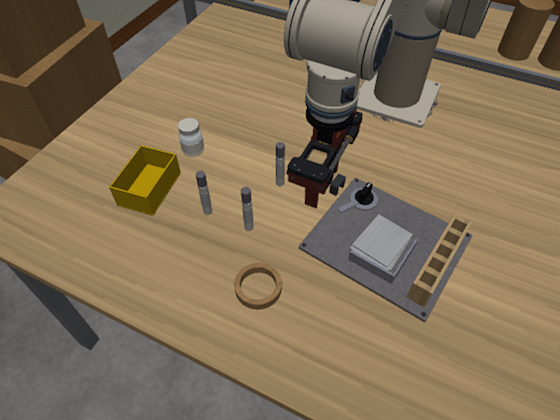

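View pics/wrist0.png

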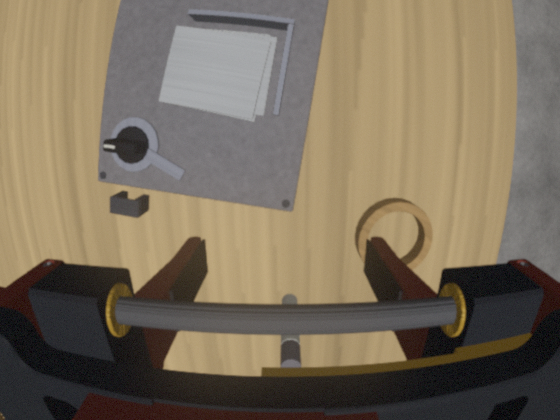

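View pics/side0.png

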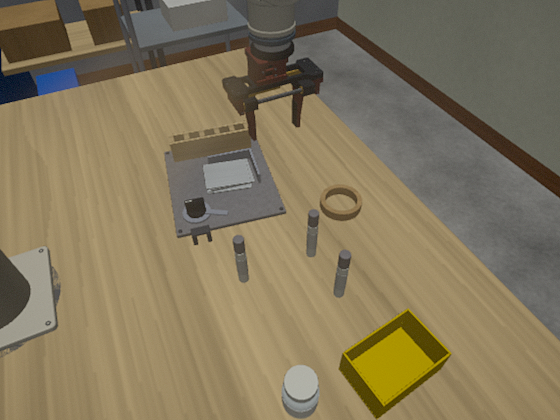

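The scene holds three markers: scene px (279,184), (248,226), (205,211). The plate stack is on the board beside the fence, the lock is at scene px (363,198), and the holder is on the right. Next I move the wrist camera over the board to refine its pose.

Request:
apply_moves([
  [1, [0.8, -0.6, 0], [0, 0, 0]],
  [1, [0.8, -0.6, 0], [0, 0, 0]],
  [1, [0.6, -0.6, 0], [0, 0, 0]],
  [1, [0, 0, 0], [0, 0, 0]],
  [1, [0, 0, 0], [0, 0, 0]],
])

```text
t: 2.42
ee_pos: [535.7, 109.9, 223.0]
orientation: [2.22, 2.221, 0.001]
ft_force: [0.1, 0.2, 0.5]
width: 87.5
grasp_force: 0.0
```

```bash
cat > fit.py <<'E'
from h import *
from scipy.optimize import least_squares
np.set_printoptions(precision=1,suppress=True)
def boardfit(im,obs,extra=[]):
    """fit board pose (x,y,yaw) to wrist detections of pockets, corner, lock_grip"""
    w=lambda p,q:np.array([q[0]+np.cos(q[2])*p[0]-np.sin(q[2])*p[1],q[1]+np.sin(q[2])*p[0]+np.cos(q[2])*p[1],p[2]])
    obsv=[]
    for l,z in(("corner",12),("lock_grip",44),("pocket0",74)):
        for r in ctrl.pinpoint(l,"wrist"):
            if r["score"]>.4: obsv.append((l,atz("wrist",r["xy"],z,im,obs)[0],r["score"]))
    q=np.array([527,133,-.13]); mod={"corner":[(90,50,12)],"lock_grip":[(-75,-105,44)],"pocket0":[(x,115,74) for x in(-80,-40,0,40,80)]}
    def res(q):
        out=[]
        for l,p,s in obsv:
            d=[p-w(m,q) for m in mod[l]]; out+=list(min(d,key=np.linalg.norm)[:2])
        return out
    s=least_squares(res,q,loss="soft_l1",f_scale=3)
    for (l,p,sc),e in zip(obsv,np.reshape(res(s.x),(-1,2))): print(l,round(sc,2),p,"res",e)
    return s.x
E
python3 - <<'E'
from fit import *
im,obs=snap("wrist","w1.png"); print(obs["ee_pos"])
np.set_printoptions(precision=4,suppress=True); q=boardfit(im,obs); print(q)
for l in("plate3","plate0"):
    for r in ctrl.pinpoint(l,"wrist"): print(l,r["score"],r["xy"],atz("wrist",r["xy"],27,im,obs)[0])
# draw model outline
c,s=np.cos(q[2]),np.sin(q[2]); W=lambda P:np.array([[q[0]+c*x-s*y,q[1]+s*x+c*y,z] for x,y,z in P])
v=im["pixels"].copy()
for P in ([(-130,-160,12),(130,-160,12),(130,150,12),(-130,150,12)],[(-106,94.5,74),(106,94.5,74),(106,135.5,74),(-106,135.5,74)],[(90,50,44),(90,-50,44)],[(90,50,44),(-20,50,44)],[(-20,50,32),(90,50,32),(90,-40,32),(-20,-40,32)]):
    cv2.polylines(v,[np.int32(wproj(im,obs,W(P)))],len(P)>2,(0,0,255),1)
cv2.imwrite("pics/w1b.png",cv2.resize(v,None,fx=1.4,fy=1.4))
E
```

```text
[535.7 109.9 223. ]
corner 0.7 [594.5756 260.1928  12.    ] res [-32.3904  81.7008]
corner 0.56 [625.9187 175.0259  12.    ] res [-1.0473 -3.4662]
lock_grip 0.92 [441.5751  50.8125  44.    ] res [1.278  0.4013]
pocket0 0.97 [550.062 256.012  74.   ] res [ 2.1543 -0.4209]
pocket0 0.81 [631.0645 245.9419  74.    ] res [4.0888 1.6851]
pocket0 0.72 [508.5845 261.3513  74.    ] res [ 0.2108 -1.1697]
pocket0 0.72 [583.1718 248.3761  74.    ] res [-4.2698 -1.9688]
pocket0 0.6 [469.7556 269.175   74.    ] res [0.9159 0.5659]
[530.4044 142.7728  -0.1528]
plate3 0.85 [294.5, 167.3] [545.9546 129.8521  27.    ]
plate0 0.85 [294.5, 167.3] [545.9546 129.8521  27.    ]
```

View pics/w1b.png

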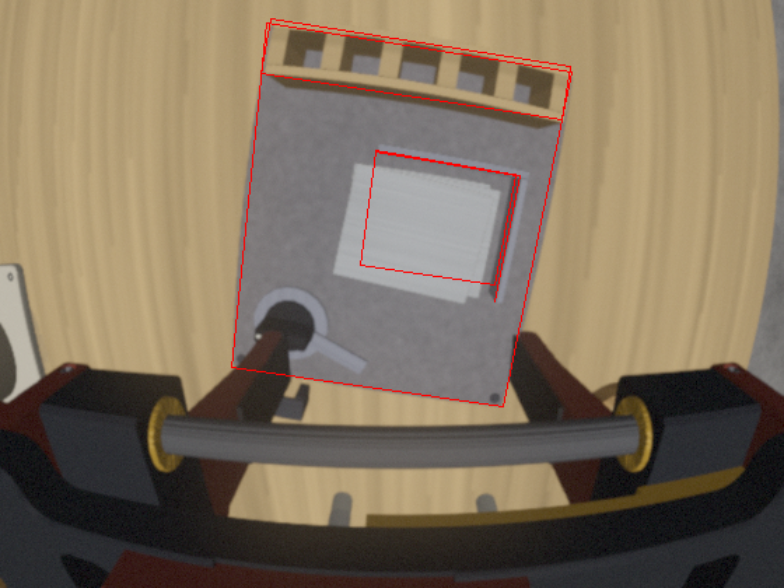

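The overlay on the wrist view agrees with the picture to about 2 mm. Next I refine the markers with silhouette fits in the two fixed cameras.

```bash
cat > mk.py <<'E'
from h import *
from scipy.optimize import minimize
np.set_printoptions(precision=1,suppress=True)
A=np.linspace(0,2*np.pi,24,endpoint=False); C=11*np.c_[np.cos(A),np.sin(A)]
CYL=np.vstack([np.c_[C,0*A],np.c_[C,0*A+135]])
def sil(im,xy,S=4):
    p=proj(im,CYL+[xy[0],xy[1],0]); m=np.zeros((420,560),np.uint8)
    h=cv2.convexHull(np.float32(p)); cv2.fillConvexPoly(m,np.int32(np.round(h*16)),255,cv2.LINE_AA,4); return m/255.
def fit(views,xy):
    def cost(q):
        c=0
        for im,reg in views:
            s=sil(im,q); c+=np.abs(s-reg).sum()
        return c
    best=min((minimize(cost,np.array(xy)+d,method="Nelder-Mead",options=dict(initial_simplex=np.array(xy)+d+np.array([[0,0],[8,0],[0,8]]),xatol=.1)) for d in ([0,0],[4,-3],[-4,3])),key=lambda r:r.fun)
    return best.x,best.fun
def regs(cam):
    im=ctrl.get_image(cam); return im,[r["region"] for r in ctrl.masks_of("marker0",cam) if r["score"]>.3]
def pick(im,ms,xy):
    s=sil(im,xy)>.5; io=[(s&m).sum()/(s|m).sum() for m in ms]
    return (ms[int(np.argmax(io))],max(io)) if io else (None,0)
E
python3 - <<'E'
from mk import *
S=regs("scene");D=regs("side");print(len(S[1]),len(D[1]))
for g in((479,-156),(633,-168),(635,-275)):
    a,ia=pick(*S,g);b,ib=pick(*D,g)
    print(g,ia,ib,"scene",fit([(S[0],a)],g),"side",fit([(D[0],b)],g),"both",fit([(S[0],a),(D[0],b)],g),(a.sum(),b.sum()))
E
```

```text
3 3
(479, -156) 0.8333333333333334 0.7025036818851251 scene (array([ 474.8, -157. ]), np.float64(58.27058823529412)) side (array([ 474.4, -159.4]), np.float64(69.33725490196079)) both (array([ 474.8, -157. ]), np.float64(128.9607843137255)) (np.int64(417), np.int64(550))
(633, -168) 0.5813148788927336 0.6698564593301436 scene (array([ 631.5, -161.9]), np.float64(76.68627450980392)) side (array([ 633.7, -159. ]), np.float64(117.36078431372549)) both (array([ 632. , -161.7]), np.float64(196.73333333333335)) (np.int64(420), np.int64(464))
(635, -275) 0.850597609561753 0.8645669291338582 scene (array([ 633.1, -274.9]), np.float64(69.23921568627452)) side (array([ 634.4, -275.2]), np.float64(86.88235294117646)) both (array([ 634.3, -274.6]), np.float64(160.4392156862745)) (np.int64(431), np.int64(549))
```

Request:
apply_moves([
  [1, [-0.9, -0.2, 0], [0, 0, 0]],
  [1, [-0.9, -0.2, 0], [0, 0, 0]],
  [1, [-0.9, -0.2, 0], [0, 0, 0]],
  [1, [-0.9, -0.2, 0], [0, 0, 0]],
  [1, [-0.9, -0.2, 0], [0, 0, 0]],
  [1, [-0.85, -0.22, 0], [0, 0, 0]],
  [1, [0, 0, 0], [0, 0, 0]],
  [1, [0, 0, 0], [0, 0, 0]],
])

```text
t: 3.92
ee_pos: [474.0, -157.2, 222.7]
orientation: [-2.222, -2.22, -0.0]
ft_force: [0.5, 0.9, -0.0]
width: 87.9
grasp_force: 0.0
```

Run:
```python
from mk import *
im,obs=snap("wrist"); print(obs["ee_pos"])
for r in ctrl.masks_of("marker0","wrist"):
    m=np.uint8(r["region"]); print(r["score"],r["bbox"])
for r in ctrl.pinpoint("marker0","wrist"): print(r,atz("wrist",r["xy"],0,im,obs))
for g in((474.7,-157.5),):print(wproj(im,obs,[[*g,0],[*g,135]]))
v=im["pixels"].copy()
cv2.polylines(v,[np.int32(cv2.convexHull(np.float32(wproj(im,obs,CYL+[474.7,-157.5,0]))))],True,(0,0,255),1)
cv2.imwrite("pics/a.png",v)
```

```text
[ 474.  -157.2  222.7]
0.86 [271.1, 173.9, 297.1, 225.6]
0.86 [400.0, 179.1, 471.0, 230.5]
{'xy': [285.7, 180.1], 'score': 0.91} [[ 474.4 -156.7    0. ]]
{'xy': [403.3, 184.7], 'score': 0.81} [[ 622.4 -161.2    0. ]]
{'xy': [401.7, 266.9], 'score': 0.38} [[ 633.1 -275.4    0. ]]
[[286.  180.8]
 [286.3 212.3]]
```

View pics/a.png

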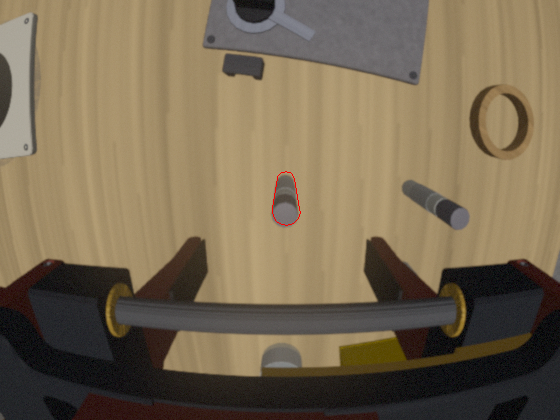

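The projected cylinder falls right on the marker at (286,195). Descending, gripping and lifting.

Request:
apply_moves([
  [1, [0, 0, 0.9], [0, 0, 0]],
  [1, [0, 0, 0.9], [0, 0, 0]],
  [1, [0, 0, 0.85], [0, 0, 0]],
  [1, [0, 0, 0], [0, 0, 0]],
  [-1, [0, 0, 0], [0, 0, 0]],
  [-1, [0, 0, 0], [0, 0, 0]],
  [-1, [0, 0, 0], [0, 0, 0]],
  [-1, [0, 0, 0], [0, 0, 0]],
])

```text
t: 5.08
ee_pos: [474.4, -157.7, 91.0]
orientation: [2.221, 2.22, 0.001]
ft_force: [0.5, 0.4, -0.4]
width: 51.1
grasp_force: 0.0
```

Request:
apply_moves([
  [-1, [0, 0, 0], [0, 0, 0]],
  [-1, [0, 0, 0], [0, 0, 0]],
  [-1, [0, 0, 0], [0, 0, 0]],
  [-1, [0, 0, 0], [0, 0, 0]],
  [-1, [0, 0, -0.6], [0, 0, 0]],
  [-1, [0, 0, -1], [0, 0, 0]],
  [-1, [0, 0, -1], [0, 0, 0]],
  [-1, [0, 0, 0], [0, 0, 0]],
])

```text
t: 6.08
ee_pos: [476.3, -158.3, 223.8]
orientation: [2.217, 2.217, 0.005]
ft_force: [0.2, 0.7, -0.7]
width: 21.7
grasp_force: 30.0
```

Request:
apply_moves([
  [-1, [0.8, 0, 0], [0, 0, 0]],
  [-1, [1, 0, 0], [0, 0, 0]],
  [-1, [1, 0, 0], [0, 0, 0]],
  [-1, [1, 0, 0], [0, 0, 0]],
  [-1, [1, 0, 0], [0, 0, 0]],
  [-1, [1, 0, 0], [0, 0, 0]],
  [-1, [1, 0, 0], [0, 0, 0]],
  [-1, [1, 0, 0], [0, 0, 0]],
])

```text
t: 7.08
ee_pos: [473.0, 233.8, 218.6]
orientation: [-2.221, -2.221, 0.004]
ft_force: [0.5, 0.6, -0.3]
width: 21.5
grasp_force: 30.0
```

Request:
apply_moves([
  [-1, [0.7, -0.12, 0], [0, 0, 0]],
  [-1, [0, 0, 0], [0, 0, 0]],
  [-1, [0, 0, 0], [0, 0, 0]],
  [-1, [0, 0, 0], [0, 0, 0]],
])

```text
t: 7.58
ee_pos: [467.9, 266.3, 219.7]
orientation: [-2.223, -2.22, 0.002]
ft_force: [-0.8, -0.9, -1.5]
width: 21.6
grasp_force: 30.0
```

Run:
```python
from fit import *
im,obs=snap("wrist","b.png"); print(obs["ee_pos"])
np.set_printoptions(precision=4,suppress=True); q=boardfit(im,obs); print(q)
q=np.array([530.4,142.8,-.1528])
c,s=np.cos(q[2]),np.sin(q[2]); W=lambda P:np.array([[q[0]+c*x-s*y,q[1]+s*x+c*y,z] for x,y,z in P])
v=im["pixels"].copy()
P=[(-106,94.5,74),(106,94.5,74),(106,135.5,74),(-106,135.5,74)]
cv2.polylines(v,[np.int32(wproj(im,obs,W(P)))],True,(0,0,255),1)
for x in(-80,-40,0,40,80):
    P=[(x+a,115+b,74) for a,b in((-13.5,-13.5),(13.5,-13.5),(13.5,13.5),(-13.5,13.5))]
    cv2.polylines(v,[np.int32(wproj(im,obs,W(P)))],True,(0,255,0),1)
from mk import CYL
cy=CYL+[obs["ee_pos"][0],obs["ee_pos"][1],obs["ee_pos"][2]-91]
cv2.polylines(v,[np.int32(cv2.convexHull(np.float32(wproj(im,obs,cy))))],True,(255,0,0),1)
cv2.imwrite("pics/b2.png",cv2.resize(v[120:360,150:470],None,fx=2.4,fy=2.4))
```

```text
[467.9 266.3 219.7]
corner 0.62 [626.1775 177.9639  12.    ] res [-2.7653 -0.3681]
lock_grip 0.74 [438.8584  51.2144  44.    ] res [-4.6287  2.7138]
lock_grip 0.59 [732.1493 -19.4963  44.    ] res [288.6622 -67.997 ]
pocket0 0.95 [509.9429 263.1185  74.    ] res [0.3776 1.877 ]
pocket0 0.92 [632.4927 248.2826  74.    ] res [4.159  4.1887]
pocket0 0.9 [587.5851 246.0751  74.    ] res [-1.1591 -3.7347]
pocket0 0.72 [549.3076 254.0367  74.    ] res [ 0.1528 -1.4889]
pocket0 0.64 [469.6455 268.0088  74.    ] res [-0.3303  1.0514]
[532.7216 141.7058  -0.1434]
```

View pics/b2.png

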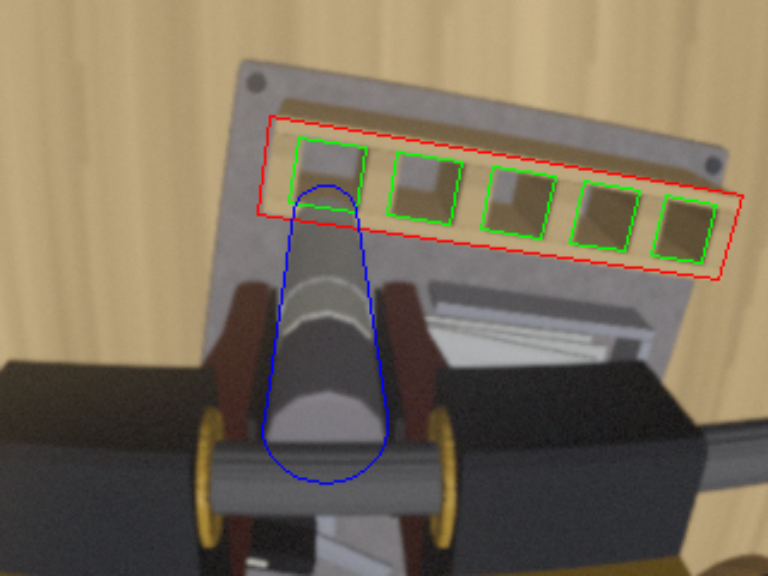

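The green pocket outlines fall on the pocket mouths to within about 1 mm, and the marker foot matches the blue outline. Inserting slowly.

Request:
apply_moves([
  [-1, [0.02, 0.02, 0.5], [0, 0, 0]],
  [-1, [0, 0, 0.5], [0, 0, 0]],
  [-1, [0, 0, 0], [0, 0, 0]],
  [-1, [0, 0, 0], [0, 0, 0]],
  [-1, [0, 0, 0.12], [0, 0, 0]],
  [-1, [0, 0, 0.12], [0, 0, 0]],
  [-1, [0, 0, 0.12], [0, 0, 0]],
  [-1, [0, 0, 0], [0, 0, 0]],
])

```text
t: 8.78
ee_pos: [468.9, 268.7, 151.7]
orientation: [-2.221, -2.221, 0.0]
ft_force: [-0.1, 1.1, -1.1]
width: 21.5
grasp_force: 30.0
```

Inside the mouth (foot at about 61 mm) with no force. Going on down.

Request:
apply_moves([
  [-1, [0, 0, 0.3], [0, 0, 0]],
  [-1, [0, 0, 0.3], [0, 0, 0]],
  [-1, [0, 0, 0.3], [0, 0, 0]],
  [-1, [0, 0, 0.04], [0, 0, 0]],
  [-1, [0, 0, 0.02], [0, 0, 0]],
  [-1, [0, 0, 0], [0, 0, 0]],
])

```text
t: 9.52
ee_pos: [468.8, 268.6, 104.1]
orientation: [-2.221, -2.221, 0.0]
ft_force: [-0.4, 4.3, -3.5]
width: 21.8
grasp_force: 30.0
```

Request:
apply_moves([
  [1, [0, 0, 0], [0, 0, 0]],
  [1, [0, 0, 0], [0, 0, 0]],
  [1, [0, 0, 0], [0, 0, 0]],
  [1, [0, 0, 0], [0, 0, 0]],
  [1, [0, 0, -0.6], [0, 0, 0]],
  [1, [0, 0, -1], [0, 0, 0]],
  [1, [0, 0, -0.8], [0, 0, 0]],
  [1, [-0.8, 0.4, 0], [0, 0, 0]],
])

```text
t: 10.52
ee_pos: [490.6, 230.5, 227.9]
orientation: [2.216, 2.224, 0.01]
ft_force: [-0.3, -0.6, -1.2]
width: 87.9
grasp_force: 0.0
```

Request:
apply_moves([
  [1, [-0.9, 0.4, 0], [0, 0, 0]],
  [1, [-0.9, 0.4, 0], [0, 0, 0]],
  [1, [-1, 0.4, 0], [0, 0, 0]],
  [1, [-1, 0.4, 0], [0, 0, 0]],
  [1, [-1, 0.4, 0], [0, 0, 0]],
  [1, [-1, 0.4, 0], [0, 0, 0]],
  [1, [-1, 0.3, 0], [0, 0, 0]],
  [1, [-1, 0.16, 0], [0, 0, 0]],
])

```text
t: 11.52
ee_pos: [632.4, -163.3, 224.1]
orientation: [2.221, 2.221, 0.0]
ft_force: [0.0, -0.0, 0.2]
width: 87.8
grasp_force: 0.0
```

```bash
cat > chk.py <<'E'
from mk import *
import sys
g=eval(sys.argv[1]); im,obs=snap("wrist"); print(obs["ee_pos"])
for r in ctrl.pinpoint("marker0","wrist"): print(r["score"],atz("wrist",r["xy"],0,im,obs))
def cyl(q,m): 
    h=cv2.convexHull(np.float32(wproj(im,obs,CYL+[q[0],q[1],0]))); z=np.zeros((420,560),np.uint8); cv2.fillConvexPoly(z,np.int32(np.round(h*16)),255,cv2.LINE_AA,4); return np.abs(z/255.-m).sum()
for r in ctrl.masks_of("marker0","wrist"):
    s=minimize(cyl,np.array(g),args=(r["region"],),method="Nelder-Mead",options=dict(initial_simplex=np.array(g)+np.array([[0,0],[8,0],[0,8]])))
    print("mask",r["score"],r["region"].sum(),s.x,s.fun)
E
python3 chk.py "(632.,-161.5)"
```

```text
[ 632.4 -163.3  224.1]
0.88 [[ 632.8 -276.5    0. ]]
0.6 [[ 626.7 -164.3    0. ]]
mask 0.84 787 [ 633.  -101.5] 1481.6823529411765
mask 0.77 1074 [ 630.1 -163.4] 138.29019607843136
```

Request:
apply_moves([
  [1, [-0.02, 0, 0.9], [0, 0, 0]],
  [1, [0, 0, 0.9], [0, 0, 0]],
  [1, [0, 0, 0.88], [0, 0, 0]],
  [1, [0, 0, 0], [0, 0, 0]],
  [-1, [0, 0, 0], [0, 0, 0]],
  [-1, [0, 0, 0], [0, 0, 0]],
  [-1, [0, 0, 0], [0, 0, 0]],
  [-1, [0, 0, 0], [0, 0, 0]],
])

```text
t: 12.68
ee_pos: [632.4, -162.6, 91.1]
orientation: [2.221, 2.22, 0.001]
ft_force: [0.5, -1.0, -0.1]
width: 51.7
grasp_force: 0.0
```

Request:
apply_moves([
  [-1, [0, 0, 0], [0, 0, 0]],
  [-1, [0, 0, 0], [0, 0, 0]],
  [-1, [0, 0, 0], [0, 0, 0]],
  [-1, [0, 0, 0], [0, 0, 0]],
  [-1, [0, 0, -0.6], [0, 0, 0]],
  [-1, [0, 0, -1], [0, 0, 0]],
  [-1, [0, 0, -1], [0, 0, 0]],
  [-1, [0, 0, 0], [0, 0, 0]],
])

```text
t: 13.68
ee_pos: [634.6, -163.1, 224.9]
orientation: [2.216, 2.216, 0.006]
ft_force: [0.4, -0.2, -0.6]
width: 21.5
grasp_force: 30.0
```

Request:
apply_moves([
  [-1, [0.8, 0, 0], [0, 0, 0]],
  [-1, [1, 0, 0], [0, 0, 0]],
  [-1, [1, 0, 0], [0, 0, 0]],
  [-1, [1, 0, 0], [0, 0, 0]],
  [-1, [1, 0, 0], [0, 0, 0]],
  [-1, [1, 0, 0], [0, 0, 0]],
  [-1, [1, 0, 0], [0, 0, 0]],
  [-1, [0.8, 0, 0], [0, 0, 0]],
])

```text
t: 14.68
ee_pos: [631.0, 219.3, 218.5]
orientation: [-2.22, -2.222, 0.003]
ft_force: [0.6, 0.8, 0.2]
width: 21.5
grasp_force: 30.0
```

Request:
apply_moves([
  [-1, [0.53, -0.1, 0], [0, 0, 0]],
  [-1, [0, 0, 0], [0, 0, 0]],
  [-1, [0, 0, 0], [0, 0, 0]],
  [-1, [0, 0, 0.5], [0, 0, 0]],
  [-1, [0, 0, 0.4], [0, 0, 0]],
  [-1, [0, 0, 0], [0, 0, 0]],
  [-1, [0, 0, 0], [0, 0, 0]],
])

```text
t: 15.55
ee_pos: [627.4, 243.7, 175.5]
orientation: [2.222, 2.221, 0.0]
ft_force: [0.2, 0.2, 0.5]
width: 21.6
grasp_force: 30.0
```

```bash
cat > ov.py <<'E'
from fit import *
import sys
from mk import CYL
im,obs=snap("wrist"); print(obs["ee_pos"])
q=np.array([530.4,142.8,-.1528])
c,s=np.cos(q[2]),np.sin(q[2]); W=lambda P:np.array([[q[0]+c*x-s*y,q[1]+s*x+c*y,z] for x,y,z in P])
v=cv2.resize(im["pixels"],None,fx=4,fy=4,interpolation=cv2.INTER_CUBIC)
D=lambda P,col:cv2.polylines(v,[np.int32(np.float32(P)*4+1.5)],True,col,1)
for x in(-80,-40,0,40,80):
    D(wproj(im,obs,W([(x+a,115+b,74) for a,b in((-13.5,-13.5),(13.5,-13.5),(13.5,13.5),(-13.5,13.5))])),(0,255,0))
D(cv2.convexHull(np.float32(wproj(im,obs,CYL+[obs["ee_pos"][0],obs["ee_pos"][1],obs["ee_pos"][2]-90.5]))),(255,0,0))
l,t,r,b=eval(sys.argv[2]); cv2.imwrite("pics/"+sys.argv[1],v[t*4:b*4,l*4:r*4])
E
python3 ov.py c.png "(160,150,360,300)"
```

```text
[627.4 243.7 175.5]
```

View pics/c.png

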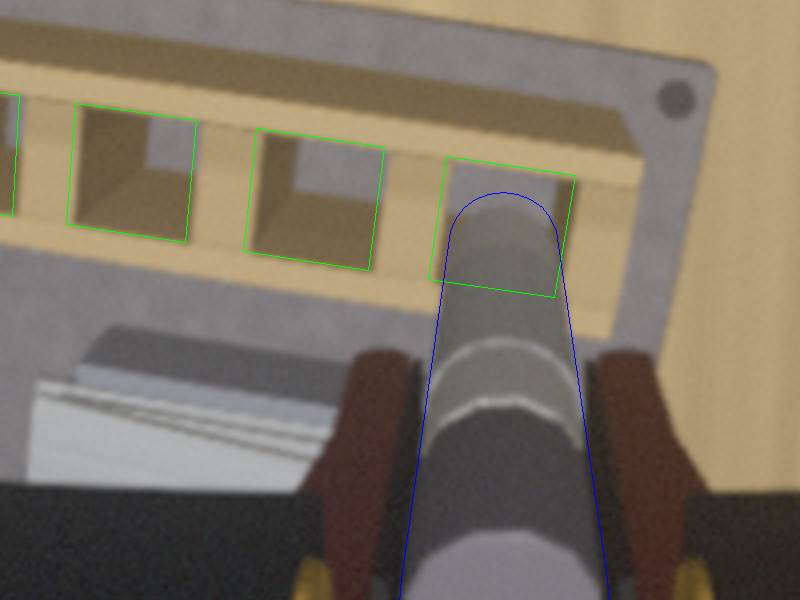

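The pocket outline is right, but the marker sits about 2 mm towards −y in the grip. Correcting by 1.5 mm and inserting.

Request:
apply_moves([
  [-1, [0.03, 0.01, 0.1], [0, 0, 0]],
  [-1, [0, 0, 0.12], [0, 0, 0]],
  [-1, [0, 0, 0.12], [0, 0, 0]],
  [-1, [0, 0, 0.12], [0, 0, 0]],
  [-1, [0, 0, 0], [0, 0, 0]],
])

```text
t: 16.23
ee_pos: [627.0, 245.4, 151.4]
orientation: [-2.221, -2.221, 0.002]
ft_force: [0.3, 0.2, -0.8]
width: 21.6
grasp_force: 30.0
```

Request:
apply_moves([
  [-1, [0, 0, 0.3], [0, 0, 0]],
  [-1, [0, 0, 0.3], [0, 0, 0]],
  [-1, [0, 0, 0.3], [0, 0, 0]],
  [-1, [0, 0, 0.04], [0, 0, 0]],
  [-1, [0, 0, 0.02], [0, 0, 0]],
  [-1, [0, 0, 0], [0, 0, 0]],
])

```text
t: 16.98
ee_pos: [627.8, 245.7, 104.6]
orientation: [2.221, 2.221, 0.001]
ft_force: [0.3, 0.3, -1.1]
width: 21.8
grasp_force: 30.0
```

Request:
apply_moves([
  [1, [0, 0, 0], [0, 0, 0]],
  [1, [0, 0, 0], [0, 0, 0]],
  [1, [0, 0, 0], [0, 0, 0]],
  [1, [0, 0, 0], [0, 0, 0]],
  [1, [0, 0, -0.6], [0, 0, 0]],
  [1, [0, 0, -1], [0, 0, 0]],
  [1, [0, 0, -0.8], [0, 0, 0]],
  [1, [-0.8, 0, 0], [0, 0, 0]],
])

```text
t: 17.98
ee_pos: [629.7, 207.7, 228.5]
orientation: [2.216, 2.222, 0.011]
ft_force: [-0.1, -1.1, -0.6]
width: 87.5
grasp_force: 0.0
```

Request:
apply_moves([
  [1, [-1, 0.13, 0], [0, 0, 0]],
  [1, [-1, 0, 0], [0, 0, 0]],
  [1, [-1, 0, 0], [0, 0, 0]],
  [1, [-1, 0, 0], [0, 0, 0]],
  [1, [-1, 0, 0], [0, 0, 0]],
  [1, [-1, 0, 0], [0, 0, 0]],
  [1, [-1, 0, 0], [0, 0, 0]],
  [1, [-1, 0, 0], [0, 0, 0]],
])

```text
t: 18.98
ee_pos: [633.8, -196.1, 224.3]
orientation: [2.221, 2.221, 0.0]
ft_force: [0.1, 0.0, 0.5]
width: 88.0
grasp_force: 0.0
```

Request:
apply_moves([
  [1, [-0.9, 0, 0], [0, 0, 0]],
  [1, [-0.7, 0, 0], [0, 0, 0]],
  [1, [0, 0, 0], [0, 0, 0]],
  [1, [0, 0, 0], [0, 0, 0]],
])

```text
t: 19.48
ee_pos: [633.8, -273.9, 224.0]
orientation: [-2.221, -2.221, -0.0]
ft_force: [-0.1, -0.1, -0.7]
width: 87.9
grasp_force: 0.0
```

```bash
python3 chk.py "(634.,-274.8)"
```

```text
[ 633.8 -273.9  224. ]
0.92 [[ 631.5 -274.3    0. ]]
mask 0.96 1143 [ 633.1 -275.2] 104.65490196078431
```

Request:
apply_moves([
  [1, [-0.03, 0, 0.9], [0, 0, 0]],
  [1, [0, 0, 0.9], [0, 0, 0]],
  [1, [0, 0, 0.88], [0, 0, 0]],
  [1, [0, 0, 0], [0, 0, 0]],
  [-1, [0, 0, 0], [0, 0, 0]],
  [-1, [0, 0, 0], [0, 0, 0]],
  [-1, [0, 0, 0], [0, 0, 0]],
  [-1, [0, 0, 0], [0, 0, 0]],
])

```text
t: 20.62
ee_pos: [634.4, -276.2, 91.2]
orientation: [2.221, 2.22, 0.001]
ft_force: [0.2, -0.4, 0.4]
width: 51.2
grasp_force: 0.0
```

Request:
apply_moves([
  [-1, [0, 0, 0], [0, 0, 0]],
  [-1, [0, 0, 0], [0, 0, 0]],
  [-1, [0, 0, 0], [0, 0, 0]],
  [-1, [0, 0, 0], [0, 0, 0]],
  [-1, [0, 0, -0.6], [0, 0, 0]],
  [-1, [0, 0, -1], [0, 0, 0]],
  [-1, [0, 0, -1], [0, 0, 0]],
  [-1, [0, 0, 0], [0, 0, 0]],
])

```text
t: 21.62
ee_pos: [636.4, -277.1, 225.2]
orientation: [2.216, 2.216, 0.005]
ft_force: [-1.2, -0.4, -0.8]
width: 21.6
grasp_force: 30.0
```

Request:
apply_moves([
  [-1, [0.8, -0.2, 0], [0, 0, 0]],
  [-1, [1, -0.25, 0], [0, 0, 0]],
  [-1, [1, -0.25, 0], [0, 0, 0]],
  [-1, [1, -0.25, 0], [0, 0, 0]],
  [-1, [1, -0.25, 0], [0, 0, 0]],
  [-1, [1, -0.25, 0], [0, 0, 0]],
  [-1, [1, -0.26, 0], [0, 0, 0]],
  [-1, [1, 0, 0], [0, 0, 0]],
])

```text
t: 22.62
ee_pos: [546.6, 115.3, 218.9]
orientation: [-2.22, -2.22, 0.003]
ft_force: [1.4, -0.1, -0.2]
width: 21.3
grasp_force: 30.0
```

Request:
apply_moves([
  [-1, [1, 0, 0], [0, 0, 0]],
  [-1, [1, 0, 0], [0, 0, 0]],
  [-1, [0.86, 0, 0], [0, 0, 0]],
  [-1, [0, 0, 0], [0, 0, 0]],
  [-1, [0, 0, 0], [0, 0, 0]],
  [-1, [0, 0, 0.5], [0, 0, 0]],
  [-1, [0, 0, 0.4], [0, 0, 0]],
  [-1, [0, 0, 0], [0, 0, 0]],
])

```text
t: 23.62
ee_pos: [547.3, 255.0, 173.4]
orientation: [-2.222, -2.219, 0.006]
ft_force: [-0.1, 0.9, -0.7]
width: 21.8
grasp_force: 30.0
```

```bash
python3 ov.py d.png "(180,130,380,280)"
```

```text
[547.3 255.  173.4]
```

View pics/d.png

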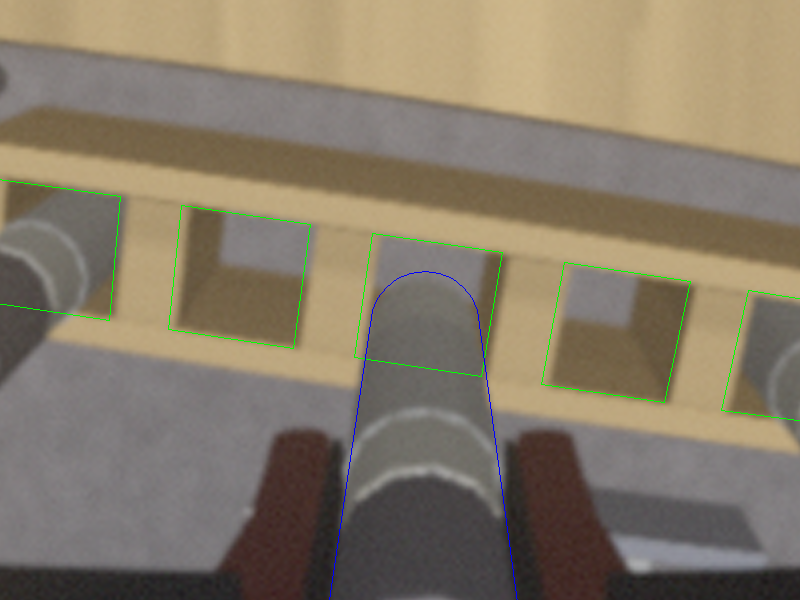

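Request:
apply_moves([
  [-1, [0.03, 0, 0.1], [0, 0, 0]],
  [-1, [0, 0, 0.12], [0, 0, 0]],
  [-1, [0, 0, 0.12], [0, 0, 0]],
  [-1, [0, 0, 0.12], [0, 0, 0]],
  [-1, [0, 0, 0], [0, 0, 0]],
])

```text
t: 24.3
ee_pos: [548.1, 258.4, 151.5]
orientation: [-2.221, -2.221, 0.002]
ft_force: [-0.8, -0.8, 0.1]
width: 21.4
grasp_force: 30.0
```

Request:
apply_moves([
  [-1, [0, 0, 0.3], [0, 0, 0]],
  [-1, [0, 0, 0.3], [0, 0, 0]],
  [-1, [0, 0, 0.3], [0, 0, 0]],
  [-1, [0, 0, 0.04], [0, 0, 0]],
  [-1, [0, 0, 0.02], [0, 0, 0]],
  [-1, [0, 0, 0], [0, 0, 0]],
])

```text
t: 25.05
ee_pos: [548.7, 258.6, 104.5]
orientation: [2.221, 2.221, 0.001]
ft_force: [-0.9, -0.4, -1.5]
width: 21.4
grasp_force: 30.0
```

Request:
apply_moves([
  [1, [0, 0, 0], [0, 0, 0]],
  [1, [0, 0, 0], [0, 0, 0]],
  [1, [0, 0, 0], [0, 0, 0]],
  [1, [0, 0, 0], [0, 0, 0]],
  [1, [0, 0, -0.6], [0, 0, 0]],
  [1, [0, 0, -1], [0, 0, 0]],
  [1, [0, 0, -0.8], [0, 0, 0]],
  [1, [-0.8, 0, 0], [0, 0, 0]],
])

```text
t: 26.05
ee_pos: [550.8, 220.6, 228.1]
orientation: [2.216, 2.223, 0.011]
ft_force: [1.1, -0.4, -1.1]
width: 87.6
grasp_force: 0.0
```

Request:
apply_moves([
  [1, [-0.9, 0, 0], [0, 0, 0.097]],
  [1, [-0.9, 0, 0], [0, 0, 0]],
  [1, [-0.6, 0, 0], [0, 0, 0]],
  [1, [0, 0, 0], [0, 0, 0]],
  [1, [0, 0, 0], [0, 0, 0]],
])

```text
t: 26.68
ee_pos: [537.4, 99.9, 224.3]
orientation: [-2.384, -2.046, -0.001]
ft_force: [0.6, 0.8, -0.3]
width: 88.0
grasp_force: 0.0
```

```bash
cat > st.py <<'E'
from fit import *
import sys
im,obs=snap("wrist"); q=np.array([530.4,142.8,-.1528])
c,s=np.cos(q[2]),np.sin(q[2]); W=lambda P:np.array([[q[0]+c*x-s*y,q[1]+s*x+c*y,z] for x,y,z in P])
B=lambda p:np.array([c*(p[0]-q[0])+s*(p[1]-q[1]),-s*(p[0]-q[0])+c*(p[1]-q[1])])
e=obs["ee_pos"]; print("tcp",e,"board",B(e),"rot",obs["orientation"],"F",obs["ft_force"])
v=cv2.resize(im["pixels"],None,fx=4,fy=4,interpolation=cv2.INTER_CUBIC)
D=lambda P,col:cv2.polylines(v,[np.int32(np.float32(P)*4+1.5)],True,col,1)
for z,col in((32,(0,0,255)),(12,(255,0,0))): D(wproj(im,obs,W([(-20,50,z),(90,50,z),(90,-40,z),(-20,-40,z)])),col)
D(wproj(im,obs,W([(-20,50,44),(90,50,44),(90,-50,44),(90,50,44)])),(0,255,0))
for x in (-80,-40,0,40,80): D(wproj(im,obs,W([(x+a,115+b,74) for a,b in((-13.5,-13.5),(13.5,-13.5),(13.5,13.5),(-13.5,13.5))])),(0,255,0))
l,t,r,b=eval(sys.argv[2]); cv2.imwrite("pics/"+sys.argv[1],cv2.resize(v[t*4:b*4,l*4:r*4],(800,600),interpolation=cv2.INTER_AREA))
E
python3 st.py e.png "(180,20,440,215)"
```

```text
tcp [537.4  99.9 224.3] board [ 13.4 -41.3] rot [-2.4 -2.  -0. ] F [ 0.6  0.8 -0.3]
```

View pics/e.png

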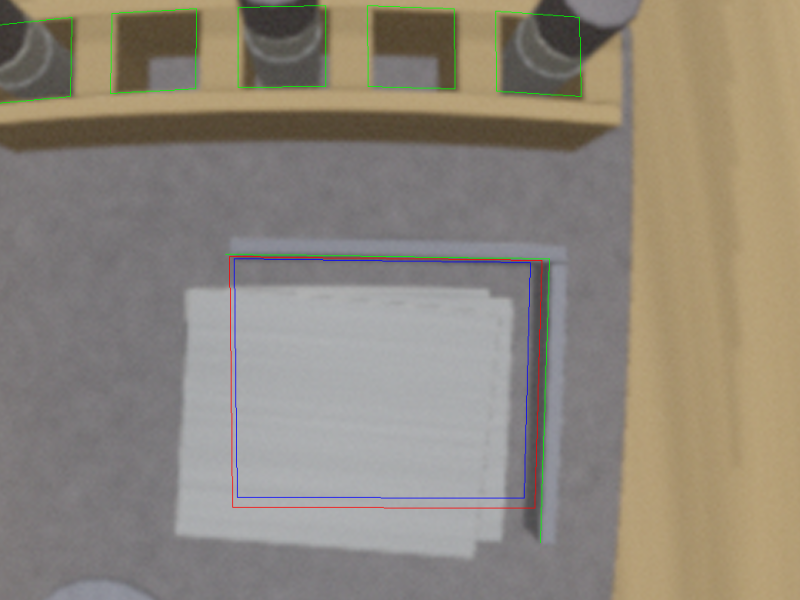

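The three markers stand in the pockets. The fence model agrees, and the stack sits about 20 mm short in x and 10–18 mm short in y. Coming down behind its −y edge.

Request:
apply_moves([
  [0.6, [-0.77, 0.13, 0.2], [0, 0, 0]],
  [0.6, [0, 0, 1], [0, 0, 0]],
  [0.6, [0, 0, 1], [0, 0, 0]],
  [0.6, [0, 0, 1], [0, 0, 0]],
  [0.6, [0, 0, 0.8], [0, 0, 0]],
  [0.6, [0, 0, 0.1], [0, 0, 0]],
  [0.6, [0, 0, 0.04], [0, 0, 0]],
  [0.6, [0, 0, 0], [0, 0, 0]],
])

```text
t: 27.72
ee_pos: [538.9, 60.8, 18.7]
orientation: [2.382, 2.045, 0.003]
ft_force: [-0.1, -0.1, 0.5]
width: 70.6
grasp_force: 0.0
```

```bash
python3 -c "
from fit import *
o=ctrl.get_obs();print(o['ee_pos'],o['ft_force'])"
```

```text
[538.9  60.8  18.7] [-0.1 -0.1  0.5]
```

Request:
apply_moves([
  [0.6, [0, 0, 0.06], [0, 0, 0]],
  [0.6, [0.1, 0, 0], [0, 0, 0]],
  [0.6, [0.1, 0, 0], [0, 0, 0]],
  [0.6, [0.1, 0, 0], [0, 0, 0]],
  [0.6, [0.1, 0, 0], [0, 0, 0]],
  [0.6, [0.1, 0, 0], [0, 0, 0]],
  [0.6, [0, 0, 0], [0, 0, 0]],
])

```text
t: 28.6
ee_pos: [541.3, 85.0, 14.3]
orientation: [2.383, 2.047, -0.001]
ft_force: [-0.1, -4.8, 3.5]
width: 70.0
grasp_force: 2.1
```

Request:
apply_moves([
  [0.6, [0.02, 0, 0], [0, 0, 0]],
  [0.6, [0.02, 0, 0], [0, 0, 0]],
  [0.6, [0.02, 0, 0], [0, 0, 0]],
  [0.6, [0, 0, 0], [0, 0, 0]],
])

```text
t: 29.1
ee_pos: [541.1, 87.2, 14.3]
orientation: [-2.383, -2.047, 0.003]
ft_force: [-1.4, -9.3, 6.4]
width: 70.4
grasp_force: 4.8
```

Request:
apply_moves([
  [0.6, [0.02, 0, 0], [0, 0, 0]],
  [0.6, [0.02, 0, 0], [0, 0, 0]],
  [0.6, [0, 0, 0], [0, 0, 0]],
])

```text
t: 29.48
ee_pos: [541.2, 88.2, 14.3]
orientation: [2.383, 2.047, -0.005]
ft_force: [-1.5, -14.7, 8.0]
width: 70.5
grasp_force: 7.7
```

```bash
python3 st.py f.png "(180,20,440,215)"
```

```text
tcp [541.2  88.2  14.3] board [ 19.  -52.3] rot [ 2.4  2.  -0. ] F [ -1.5 -14.7   8. ]
```

Request:
apply_moves([
  [0.6, [-0.4, 0, 0], [0, 0, 0]],
  [0.6, [-0.4, 0, 0], [0, 0, 0]],
  [0.6, [0, 0, -1], [0, 0, 0]],
  [0.6, [0, 0, -1], [0, 0, 0]],
  [0.6, [0, 0, -1], [0, 0, 0]],
  [0.6, [0, 0, -1], [0, 0, 0]],
  [0.6, [0.4, 0, 0], [0, 0, 0]],
  [0.6, [0, 0, 0], [0, 0, 0]],
])

```text
t: 30.52
ee_pos: [538.8, 70.7, 213.6]
orientation: [-2.383, -2.047, 0.0]
ft_force: [0.7, -0.3, -0.5]
width: 70.3
grasp_force: 0.0
```

```bash
python3 st.py g.png "(180,0,440,195)"
```

```text
tcp [538.8  70.7 213.6] board [ 19.2 -70. ] rot [-2.4 -2.   0. ] F [ 0.7 -0.3 -0.5]
```

View pics/g.png

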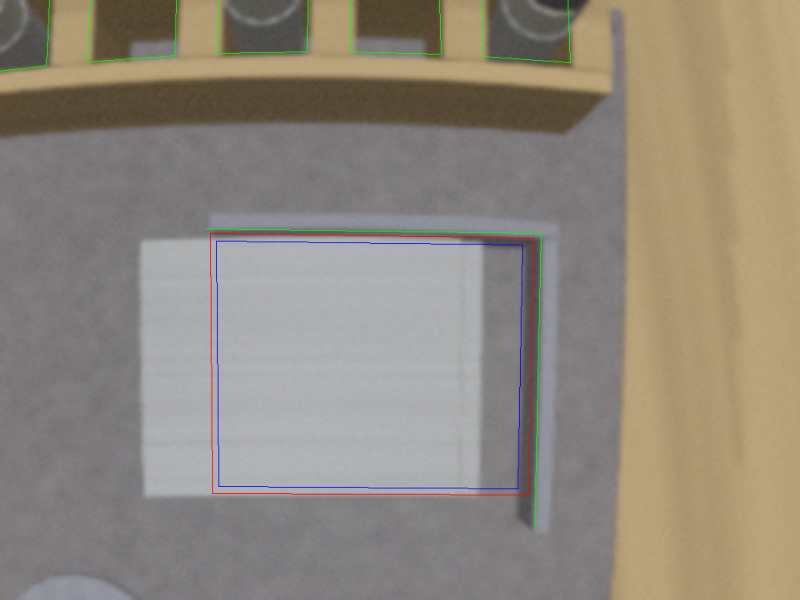

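The stack is flush against the +y wall and 24 mm short in x. Turning 90° to push along +x.

Request:
apply_moves([
  [-0.1, [0.65, -0.87, 0], [0, 0, 0]],
  [-0.1, [0.65, -0.87, 0], [0, 0, 0]],
  [-0.1, [0, 0, 0], [0, 0, 0.11]],
  [-0.1, [0, 0, 0], [0, 0, 0.11]],
  [-0.1, [0, 0, 0], [0, 0, 0.11]],
  [-0.1, [0, 0, 0], [0, 0, 0.11]],
  [-0.1, [0, 0, 0], [0, 0, 0.11]],
  [-0.1, [0, 0, 0], [0, 0, 0.11]],
])

```text
t: 31.58
ee_pos: [461.8, 146.9, 212.2]
orientation: [3.086, 0.587, -0.006]
ft_force: [0.2, 0.8, 0.1]
width: 39.8
grasp_force: 0.0
```

Request:
apply_moves([
  [-0.1, [0, 0, 0], [0, 0, 0.11]],
  [-0.1, [0, 0, 0], [0, 0, 0.11]],
  [-0.1, [0, 0, 0], [0, 0, 0.11]],
  [-0.1, [0, 0, 0], [0, 0, 0.01]],
  [-0.1, [0, 0, 0], [0, 0, 0]],
  [-0.1, [0, 0, 0], [0, 0, 0]],
])

```text
t: 32.33
ee_pos: [462.9, 147.6, 213.8]
orientation: [3.132, -0.236, -0.001]
ft_force: [0.8, 0.1, 0.0]
width: 39.3
grasp_force: 0.0
```

```bash
cat > bp.py <<'E'
from fit import *
o=ctrl.get_obs(); q=[530.4,142.8,-.1528]; c,s=np.cos(q[2]),np.sin(q[2]); e=o["ee_pos"]; d=e[:2]-np.array(q[:2])
M=R.from_rotvec(o["orientation"]).as_matrix()
print("board",c*d[0]+s*d[1],-s*d[0]+c*d[1],"z",e[2],"toolx yaw rel board",np.degrees(np.arctan2(M[1,0],M[0,0])-q[2]),"F",o["ft_force"],o["moment"],o["qpos"])
E
python3 bp.py
```

```text
board -67.48084168897607 -5.580020557092137 z 213.79202864026846 toolx yaw rel board 0.13401115547924122 F [0.8 0.1 0. ] [ 0.1  0.  -0. ] [ 0.3  0.2  1.9 -0.   1.   2. ]
```

Request:
apply_moves([
  [-0.1, [0, 0, 1], [0, 0, 0]],
  [-0.1, [0, 0, 1], [0, 0, 0]],
  [-0.1, [0, 0, 1], [0, 0, 0]],
  [-0.1, [0, 0, 0.8], [0, 0, 0]],
  [-0.1, [0, 0, 0.14], [0, 0, 0]],
  [-0.1, [0, 0, 0.06], [0, 0, 0]],
  [-0.1, [0, 0, 0], [0, 0, 0]],
])

```text
t: 33.2
ee_pos: [464.1, 148.0, 15.4]
orientation: [-3.132, 0.239, -0.003]
ft_force: [-0.0, 0.3, 1.3]
width: 39.0
grasp_force: 0.0
```

Request:
apply_moves([
  [-0.1, [0.12, 0, 0], [0, 0, 0]],
  [-0.1, [0.12, 0, 0], [0, 0, 0]],
  [-0.1, [0.12, 0, 0], [0, 0, 0]],
  [-0.1, [0.12, 0, 0], [0, 0, 0]],
  [-0.1, [0.12, 0, 0], [0, 0, 0]],
  [-0.1, [0, 0, 0], [0, 0, 0]],
])

```text
t: 33.95
ee_pos: [491.9, 142.8, 14.3]
orientation: [3.132, -0.239, -0.004]
ft_force: [-4.2, -0.0, 4.0]
width: 39.2
grasp_force: 2.2
```

Request:
apply_moves([
  [-0.1, [0.02, 0, 0], [0, 0, 0]],
  [-0.1, [0.02, 0, 0], [0, 0, 0]],
  [-0.1, [0.02, 0, 0], [0, 0, 0]],
  [-0.1, [0, 0, 0], [0, 0, 0]],
])

```text
t: 34.45
ee_pos: [492.1, 142.6, 14.2]
orientation: [3.131, -0.239, -0.011]
ft_force: [-13.4, 3.7, 11.5]
width: 39.9
grasp_force: 6.8
```

Request:
apply_moves([
  [-0.1, [-0.3, 0, 0], [0, 0, 0]],
  [-0.1, [-0.3, 0, 0], [0, 0, 0]],
  [-0.1, [0, 0, -1], [0, 0, 0]],
  [-0.1, [0, 0, -1], [0, 0, 0]],
  [-0.1, [0, 0, -1], [0, 0, 0]],
  [-0.1, [0, 0, -1], [0, 0, 0]],
  [-0.1, [0, 0, 0], [0, 0, 0]],
  [-0.1, [0, 0, 0], [0, 0, 0]],
])

```text
t: 35.45
ee_pos: [465.3, 147.1, 213.6]
orientation: [3.132, -0.239, -0.0]
ft_force: [-1.4, -0.1, 0.1]
width: 39.5
grasp_force: 0.0
```

```bash
python3 st.py i.png "(180,0,440,195)"; python3 bp.py
```

```text
tcp [465.3 147.1 213.6] board [-65.   -5.6] rot [ 3.1 -0.2 -0. ] F [-1.4 -0.1  0.1]
board -65.32455679603248 -5.828061852134592 z 212.91315142160758 toolx yaw rel board 0.02557634656226318 F [ 0.4 -0.   0.7] [ 0.1  0.2 -0. ] [ 0.3  0.2  1.9 -0.   1.   2. ]
```

View pics/i.png

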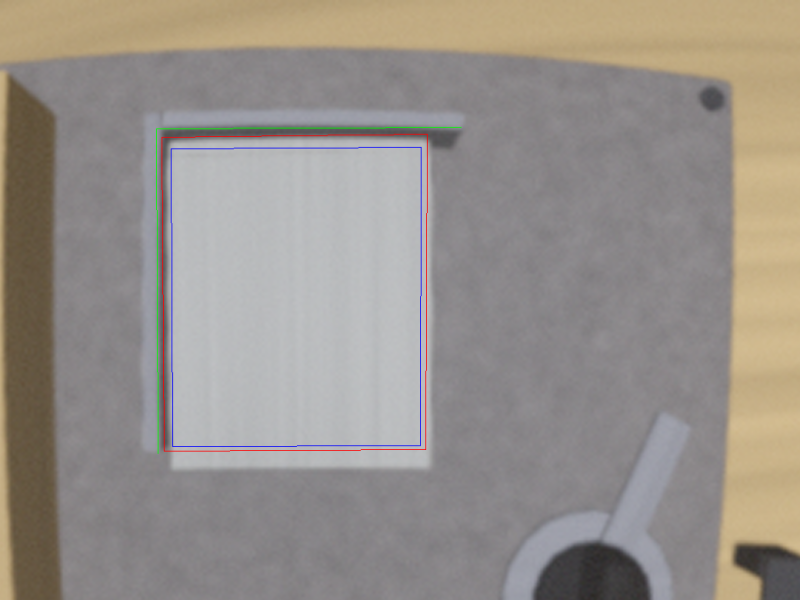

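```bash
cat > rect.py <<'E'
from fit import *
import sys
q=np.array([530.4,142.8,-.1528]); c,s=np.cos(q[2]),np.sin(q[2])
im,obs=snap("wrist")
def rect(z,x0=-60,x1=110,y0=-70,y1=70,st=.5):
    X,Y=np.meshgrid(np.arange(x0,x1,st),np.arange(y0,y1,st)); P=np.c_[(q[0]+c*X-s*Y).ravel(),(q[1]+s*X+c*Y).ravel(),0*X.ravel()+z]
    m=np.float32(wproj(im,obs,P)).reshape(*X.shape,2); return cv2.remap(cv2.cvtColor(im["pixels"],cv2.COLOR_BGR2GRAY),m,None,cv2.INTER_LINEAR).astype(float)
def edges(p,x0,st=.5,th=4):
    g=np.gradient(cv2.GaussianBlur(p[None],(0,0),1.5)[0]); return [(round(x0+i*st,1),round(g[i],1)) for i in range(1,len(g)-1) if abs(g[i])>th/4 and abs(g[i])>=abs(g[i-1]) and abs(g[i])>abs(g[i+1])]
if __name__=="__main__":
    r=rect(float(sys.argv[1])) ; Y=lambda y:int((y+70)*2); X=lambda x:int((x+60)*2)
    for y in(-30,5,40): print("along x at y",y,edges(r[Y(y)-8:Y(y)+8].mean(0),-60))
    for x in(-20,20,35,75): print("along y at x",x,edges(r[:,X(x)-8:X(x)+8].mean(1),-70))
    if len(sys.argv)>2: cv2.imwrite("pics/"+sys.argv[2],cv2.resize(np.clip(r*1.3,0,255),(800,600)))
E
python3 rect.py 32
```

```text
along x at y -30 [(-26.0, np.float64(8.8)), (89.0, np.float64(-15.4)), (92.5, np.float64(10.7)), (99.0, np.float64(-4.4)), (108.0, np.float64(-1.0))]
along x at y 5 [(-26.0, np.float64(7.7)), (88.5, np.float64(-16.1)), (93.0, np.float64(11.6)), (98.5, np.float64(-4.0))]
along x at y 40 [(-26.5, np.float64(7.4)), (88.5, np.float64(-15.9)), (93.5, np.float64(11.4)), (99.5, np.float64(-4.0))]
along y at x -20 [(-41.5, np.float64(8.1)), (48.0, np.float64(-10.8)), (52.0, np.float64(3.7)), (57.0, np.float64(-1.7))]
along y at x 20 [(-41.5, np.float64(8.1)), (48.0, np.float64(-15.3)), (51.5, np.float64(10.9)), (57.5, np.float64(-4.0))]
along y at x 35 [(-41.5, np.float64(8.4)), (48.0, np.float64(-14.7)), (51.5, np.float64(9.7)), (56.5, np.float64(-3.5))]
along y at x 75 [(-41.5, np.float64(8.1)), (48.0, np.float64(-13.8)), (51.0, np.float64(8.8)), (56.0, np.float64(-3.5))]
```

One plate is still short at −x (visible edge at −26, should be −20). I'll push higher up to learn which plate it is.

Request:
apply_moves([
  [-0.1, [0, 0, 1], [0, 0, 0]],
  [-0.1, [0, 0, 1], [0, 0, 0]],
  [-0.1, [0, 0, 1], [0, 0, 0]],
  [-0.1, [0, 0, 0.8], [0, 0, 0]],
  [-0.1, [0.2, 0, 0], [0, 0, 0]],
  [-0.1, [0.2, 0, 0], [0, 0, 0]],
  [-0.1, [0.09, 0, 0], [0, 0, 0]],
  [-0.1, [0, 0, 0], [0, 0, 0]],
])

```text
t: 36.55
ee_pos: [491.6, 143.7, 25.5]
orientation: [-3.131, 0.24, -0.004]
ft_force: [-0.6, -0.0, 0.4]
width: 39.5
grasp_force: 0.0
```

Request:
apply_moves([
  [-0.1, [0.04, 0, 0], [0, 0, 0]],
  [-0.1, [0.04, 0, 0], [0, 0, 0]],
  [-0.1, [0, 0, 0], [0, 0, 0]],
])

```text
t: 36.92
ee_pos: [494.2, 142.9, 24.3]
orientation: [-3.132, 0.239, -0.0]
ft_force: [0.0, 0.5, -0.1]
width: 39.3
grasp_force: 0.2
```

Request:
apply_moves([
  [-0.1, [0.04, 0, 0], [0, 0, 0]],
  [-0.1, [0.04, 0, 0], [0, 0, 0]],
  [-0.1, [0, 0, 0], [0, 0, 0]],
])

```text
t: 37.3
ee_pos: [498.5, 142.3, 24.1]
orientation: [-3.132, 0.239, -0.001]
ft_force: [-1.0, 0.2, -0.0]
width: 39.4
grasp_force: 0.0
```

```bash
python3 bp.py
```

```text
board -31.44867131027246 -5.363849401205522 z 24.11661098075199 toolx yaw rel board 0.023526499715763958 F [-1.   0.2 -0. ] [ 0.   0.1 -0. ] [ 0.3  0.6  2.  -0.   0.6  2. ]
```

Request:
apply_moves([
  [-0.1, [0.03, 0, 0], [0, 0, 0]],
  [-0.1, [0.03, 0, 0], [0, 0, 0]],
  [-0.1, [0, 0, 0], [0, 0, 0]],
])

```text
t: 37.67
ee_pos: [498.8, 142.1, 24.0]
orientation: [3.132, -0.239, -0.007]
ft_force: [-8.1, 4.1, 6.5]
width: 39.7
grasp_force: 4.4
```

```bash
python3 bp.py; python3 rect.py 32
```

```text
board -31.08112644971713 -5.537737820072861 z 23.98887904855741 toolx yaw rel board 0.012441190329475962 F [-8.1  4.1  6.5] [ 0.8  1.4 -0. ] [0.3 0.6 2.  0.  0.6 2. ]
along x at y -30 [(-59.0, np.float64(-4.0)), (-56.0, np.float64(2.2)), (-51.0, np.float64(-1.5)), (-19.5, np.float64(24.2)), (89.5, np.float64(-22.3)), (94.0, np.float64(15.5)), (101.0, np.float64(-33.0))]
along x at y 5 [(-59.0, np.float64(-3.4)), (-56.0, np.float64(13.1)), (-22.0, np.float64(9.4)), (-18.5, np.float64(2.0)), (89.5, np.float64(-21.8)), (94.0, np.float64(15.3)), (100.5, np.float64(-37.2))]
along x at y 40 [(-59.0, np.float64(-2.5)), (-56.5, np.float64(2.8)), (-51.5, np.float64(-1.4)), (-48.0, np.float64(-4.2)), (-37.0, np.float64(15.1)), (-22.0, np.float64(9.5)), (89.5, np.float64(-21.7)), (94.5, np.float64(15.6)), (103.5, np.float64(-29.1))]
along y at x -20 [(-41.0, np.float64(4.2)), (-38.5, np.float64(3.5)), (-34.5, np.float64(-9.5)), (-24.5, np.float64(11.3)), (13.5, np.float64(-11.9)), (23.5, np.float64(8.3)), (45.5, np.float64(-3.7)), (48.0, np.float64(-6.2)), (54.5, np.float64(10.8)), (60.0, np.float64(-4.4))]
along y at x 20 [(-41.0, np.float64(10.6)), (-24.0, np.float64(-1.2)), (-21.5, np.float64(1.2)), (4.5, np.float64(-1.1)), (33.5, np.float64(-1.1)), (48.0, np.float64(-20.6)), (54.0, np.float64(13.5)), (60.0, np.float64(-4.3))]
along y at x 35 [(-41.0, np.float64(11.1)), (-24.0, np.float64(-1.0)), (-21.5, np.float64(1.1)), (4.5, np.float64(-1.1)), (34.0, np.float64(-1.0)), (48.0, np.float64(-20.7)), (53.5, np.float64(13.4)), (59.5, np.float64(-4.7))]
along y at x 75 [(-41.0, np.float64(10.9)), (1.5, np.float64(1.1)), (5.0, np.float64(-1.0)), (48.0, np.float64(-21.7)), (53.5, np.float64(14.6)), (59.5, np.float64(-4.0))]
```

Request:
apply_moves([
  [-0.1, [-0.4, 0, 0], [0, 0, 0]],
  [-0.1, [0, 0, 0.12], [0, 0, 0]],
  [-0.1, [0, 0, 0], [0, 0, 0]],
  [-0.1, [0.15, 0, 0], [0, 0, 0]],
  [-0.1, [0.1, 0, 0], [0, 0, 0]],
  [-0.1, [0.08, 0, 0], [0, 0, 0]],
  [-0.1, [0, 0, 0], [0, 0, 0]],
  [-0.1, [0, 0, 0], [0, 0, 0]],
])

```text
t: 38.72
ee_pos: [496.7, 142.1, 18.0]
orientation: [3.132, -0.239, -0.004]
ft_force: [-5.0, 0.6, 4.2]
width: 39.7
grasp_force: 2.6
```

```bash
python3 bp.py
```

```text
board -33.159367287761036 -5.846181615146097 z 18.03139478941589 toolx yaw rel board 0.008548990700813332 F [-5.   0.6  4.2] [0.3 0.9 0.1] [0.3 0.6 2.  0.  0.6 2. ]
```

Request:
apply_moves([
  [-0.1, [0.03, 0, 0], [0, 0, 0]],
  [-0.1, [0.03, 0, 0], [0, 0, 0]],
  [-0.1, [0, 0, 0], [0, 0, 0]],
])

```text
t: 39.1
ee_pos: [498.7, 141.6, 18.0]
orientation: [3.131, -0.239, -0.007]
ft_force: [-8.4, 1.4, 5.9]
width: 39.7
grasp_force: 4.1
```

```bash
python3 bp.py
```

```text
board -31.14572791258133 -6.007240176977665 z 17.992459516366118 toolx yaw rel board 0.010169040438023547 F [-8.4  1.4  5.9] [0.3 1.5 0.1] [0.3 0.6 2.  0.  0.6 2. ]
```

Request:
apply_moves([
  [-0.1, [-0.4, 0, 0], [0, 0, 0]],
  [-0.1, [0, 0, 0.08], [0, 0, 0]],
  [-0.1, [0, 0, 0], [0, 0, 0]],
  [-0.1, [0.15, 0, 0], [0, 0, 0]],
  [-0.1, [0.1, 0, 0], [0, 0, 0]],
  [-0.1, [0.08, 0, -0.02], [0, 0, 0]],
  [-0.1, [0.04, 0, -0.01], [0, 0, 0]],
  [-0.1, [0, 0, 0], [0, 0, 0]],
])

```text
t: 40.1
ee_pos: [498.7, 142.0, 15.4]
orientation: [3.132, -0.239, -0.002]
ft_force: [-3.2, 0.1, -2.0]
width: 39.5
grasp_force: 1.5
```

```bash
python3 bp.py
```

```text
board -31.181613614184958 -5.637136553710363 z 15.379323726575151 toolx yaw rel board 0.02149996244774868 F [-3.2  0.1 -2. ] [0.1 0.7 0.1] [0.3 0.6 2.  0.  0.6 2. ]
```

Request:
apply_moves([
  [-0.1, [0.03, 0, -0.01], [0, 0, 0]],
  [-0.1, [0.03, 0, 0], [0, 0, 0]],
  [-0.1, [0, 0, 0], [0, 0, 0]],
])

```text
t: 40.48
ee_pos: [498.8, 141.7, 15.3]
orientation: [3.131, -0.239, -0.01]
ft_force: [-10.2, 4.4, -2.2]
width: 39.7
grasp_force: 5.4
```

```bash
python3 bp.py
```

```text
board -31.102788795089207 -5.942314953233301 z 15.31001035136394 toolx yaw rel board 0.010246795960289148 F [-10.2   4.4  -2.2] [1.  1.9 0.1] [0.3 0.6 2.  0.  0.6 2. ]
```

The bottom plate was being pressed down by the finger. With a slight lift while pushing, all four slide to the +x wall. Now I repeat the y push the same way.

Request:
apply_moves([
  [-0.1, [-0.7, 0, 0], [0, 0, 0]],
  [0.5, [0, 0, -1], [0, 0, 0]],
  [0.5, [0, 0, -1], [0, 0, 0]],
  [0.5, [0, 0, -1], [0, 0, -0.11]],
  [0.5, [0, 0, -1], [0, 0, -0.11]],
  [0.5, [0, 0, 0], [0, 0, -0.11]],
  [0.5, [0, 0, 0], [0, 0, -0.11]],
  [0.5, [0, 0, 0], [0, 0, -0.11]],
])

```text
t: 41.48
ee_pos: [468.8, 147.2, 217.2]
orientation: [2.941, 1.102, 0.006]
ft_force: [-0.6, -0.2, 0.1]
width: 66.2
grasp_force: 0.0
```

Request:
apply_moves([
  [0.5, [0, 0, 0], [0, 0, -0.11]],
  [0.5, [0, 0, 0], [0, 0, -0.11]],
  [0.5, [0, 0, 0], [0, 0, -0.11]],
  [0.5, [0, 0, 0], [0, 0, -0.11]],
  [0.5, [0, 0, 0], [0, 0, -0.01]],
  [0.5, [-0.8, 0.98, 0], [0, 0, 0]],
  [0.5, [-0.7, 0.98, 0], [0, 0, 0]],
  [0.5, [0, 0, 0], [0, 0, 0]],
])

```text
t: 42.48
ee_pos: [555.7, 56.1, 216.6]
orientation: [2.389, 2.036, 0.004]
ft_force: [-1.1, 0.6, -0.5]
width: 65.4
grasp_force: 0.0
```

```bash
python3 bp.py;python3 rect.py 32
```

```text
board 38.20614389848198 -81.87860727526696 z 216.60907710049975 toolx yaw rel board 89.62730961197113 F [-1.1  0.6 -0.5] [-0. -0.  0.] [ 0.1  0.3  1.8 -0.   1.   0.2]
along x at y -30 [(-20.5, np.float64(7.6)), (89.0, np.float64(-10.3)), (92.0, np.float64(6.0)), (97.0, np.float64(-3.5))]
along x at y 5 [(-20.0, np.float64(6.7)), (89.0, np.float64(-10.6)), (92.0, np.float64(6.1)), (97.5, np.float64(-3.2))]
along x at y 40 [(-20.0, np.float64(7.3)), (89.5, np.float64(-10.6)), (92.5, np.float64(6.3)), (97.5, np.float64(-3.4))]
along y at x -20 [(-40.5, np.float64(3.9)), (49.0, np.float64(-6.0)), (52.5, np.float64(5.0)), (58.5, np.float64(-2.1))]
along y at x 20 [(-41.0, np.float64(7.6)), (49.0, np.float64(-14.0)), (52.0, np.float64(9.3)), (57.5, np.float64(-3.6))]
along y at x 35 [(-41.0, np.float64(8.1)), (48.5, np.float64(-14.7)), (51.5, np.float64(9.2)), (57.5, np.float64(-2.7))]
along y at x 75 [(-41.5, np.float64(7.0)), (48.5, np.float64(-13.6)), (51.5, np.float64(9.9)), (56.5, np.float64(-2.4))]
```

Request:
apply_moves([
  [0.5, [0, 0, 1], [0, 0, 0]],
  [0.5, [0, 0, 1], [0, 0, 0]],
  [0.5, [0, 0, 1], [0, 0, 0]],
  [0.5, [0, 0, 0.8], [0, 0, 0]],
  [0.5, [0, 0, 0.18], [0, 0, 0]],
  [0.5, [0.2, 0, 0.06], [0, 0, 0]],
  [0.5, [0.2, 0, 0], [0, 0, 0]],
  [0.5, [0.1, 0, 0], [0, 0, 0]],
])

```text
t: 43.52
ee_pos: [557.5, 84.5, 15.7]
orientation: [2.382, 2.046, 0.004]
ft_force: [-0.2, 0.2, -0.6]
width: 65.9
grasp_force: 0.0
```

Request:
apply_moves([
  [0.5, [0, 0, 0], [0, 0, 0]],
  [0.5, [0.04, 0, -0.02], [0, 0, 0]],
  [0.5, [0.04, 0, -0.01], [0, 0, 0]],
  [0.5, [0.04, 0, -0.01], [0, 0, 0]],
  [0.5, [0, 0, 0], [0, 0, 0]],
])

```text
t: 44.15
ee_pos: [556.3, 86.1, 15.7]
orientation: [2.385, 2.044, -0.006]
ft_force: [1.1, -18.8, -1.0]
width: 66.0
grasp_force: 9.2
```

```bash
python3 bp.py
```

```text
board 34.24176409166152 -52.111911644402674 z 15.749433919343161 toolx yaw rel board 89.94536331949111 F [  1.1 -18.8  -1. ] [-3.3 -0.  -0.7] [ 0.1  0.6  1.9 -0.   0.6  0.3]
```

Request:
apply_moves([
  [0.5, [-0.4, 0, 0], [0, 0, 0]],
  [0.5, [-0.3, 0, 0], [0, 0, 0]],
  [0.5, [0, 0, -1], [0, 0, 0]],
  [0.5, [0, 0, -1], [0, 0, 0]],
  [0.5, [0, 0, -0.8], [0, 0, 0]],
  [0.5, [0.2, 0, 0], [0, 0, 0]],
  [0.5, [0, 0, 0], [0, 0, 0]],
  [0.5, [0, 0, 0], [0, 0, 0]],
])

```text
t: 45.15
ee_pos: [552.3, 64.4, 154.6]
orientation: [-2.382, -2.045, 0.004]
ft_force: [-1.1, -0.7, 0.0]
width: 66.1
grasp_force: 0.0
```

```bash
python3 bp.py;python3 rect.py 32
python3 - <<'E'
from h import *
im,o=snap("wrist"); cv2.imwrite("pics/j.png",cv2.resize(im["pixels"][0:240,120:440],(800,600),interpolation=cv2.INTER_CUBIC))
E
```

```text
board 33.55784982836707 -74.1888800361439 z 154.60916601336376 toolx yaw rel board 90.0425414468664 F [-1.1 -0.7  0. ] [ 0.   0.1 -0. ] [ 0.1  0.4  1.8 -0.   0.9  0.2]
along x at y -30 [(-20.0, np.float64(9.8)), (89.5, np.float64(-15.1)), (92.5, np.float64(10.6)), (98.0, np.float64(-4.4))]
along x at y 5 [(-19.5, np.float64(8.2)), (89.5, np.float64(-15.7)), (92.5, np.float64(10.8)), (98.5, np.float64(-3.9))]
along x at y 40 [(-19.5, np.float64(8.9)), (90.0, np.float64(-16.6)), (93.0, np.float64(11.6)), (99.0, np.float64(-3.8))]
along y at x -20 [(-40.0, np.float64(4.6)), (49.5, np.float64(-6.1)), (52.0, np.float64(5.2)), (57.5, np.float64(-2.4))]
along y at x 20 [(-40.0, np.float64(9.1)), (49.0, np.float64(-18.5)), (52.0, np.float64(11.1)), (58.0, np.float64(-4.7))]
along y at x 35 [(-40.5, np.float64(9.1)), (49.0, np.float64(-17.8)), (51.5, np.float64(10.2)), (57.5, np.float64(-3.2))]
along y at x 75 [(-41.0, np.float64(8.5)), (48.5, np.float64(-15.7)), (51.5, np.float64(10.1)), (56.5, np.float64(-3.2))]
```

View pics/j.png

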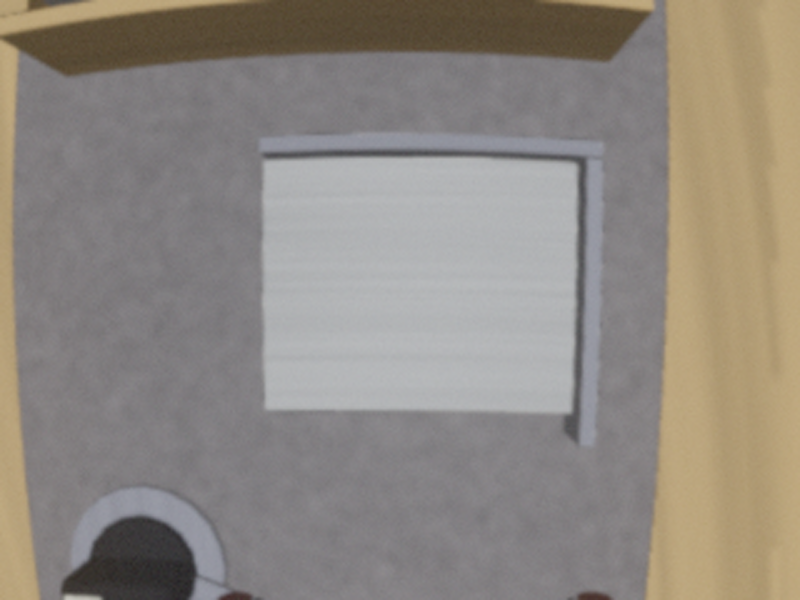

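The stack is flush and square in the fence corner: edges at −20 to 89.5 and −40.5 to 49. Now the lock knob: going over it and turning −90°, so the clockwise turn stays inside the last joint's range.

Request:
apply_moves([
  [0.2, [-0.2, -0.7, 0], [0, 0, -0.11]],
  [0.2, [0, 0, 0], [0, 0, -0.11]],
  [0.2, [0, 0, 0], [0, 0, -0.11]],
  [0.2, [0, 0, 0], [0, 0, -0.11]],
  [0.2, [0, 0, 0], [0, 0, -0.11]],
  [0.2, [0, 0, 0], [0, 0, -0.11]],
  [0.2, [0, 0, 0], [0, 0, -0.11]],
  [0.2, [0, 0, 0], [0, 0, -0.11]],
])

```text
t: 46.25
ee_pos: [516.8, 59.8, 155.3]
orientation: [-0.524, -3.096, 0.001]
ft_force: [-0.2, -0.2, -0.2]
width: 52.7
grasp_force: 0.0
```

Request:
apply_moves([
  [0.2, [0, 0, 0], [0, 0, -0.11]],
  [0.2, [0, 0, 0], [0, 0, -0.01]],
  [0.2, [0.74, -0.2, 0], [0, 0, 0]],
  [0.2, [0.74, -0.2, 0], [0, 0, 0]],
  [0.2, [0, 0, 0], [0, 0, 0]],
  [0.2, [0, 0, 0], [0, 0, 0]],
])

```text
t: 47.0
ee_pos: [442.2, 51.5, 156.4]
orientation: [0.242, 3.131, 0.0]
ft_force: [-0.1, -0.5, 0.3]
width: 53.0
grasp_force: 0.0
```

```bash
python3 bp.py
python3 - <<'E'
from fit import *
im,o=snap("wrist"); q=[530.4,142.8,-.1528]; c,s=np.cos(q[2]),np.sin(q[2]); B=lambda p:np.round([c*(p[0]-q[0])+s*(p[1]-q[1]),-s*(p[0]-q[0])+c*(p[1]-q[1])],1)
for r in ctrl.pinpoint("lock_grip","wrist"): p=atz("wrist",r["xy"],44,im,o)[0]; print(r,p,B(p))
W=lambda P:np.array([[q[0]+c*x-s*y,q[1]+s*x+c*y,z] for x,y,z in P])
v=im["pixels"].copy()
cv2.polylines(v,[np.int32(wproj(im,o,W([(-97,-112,56),(-53,-112,56),(-53,-98,56),(-97,-98,56)])))],True,(0,0,255),1)
cv2.imwrite("pics/k.png",v[60:420,:])
E
```

```text
board -73.26812947532947 -103.70896883601777 z 156.40196511487719 toolx yaw rel board 179.92195415772704 F [-0.1 -0.5  0.3] [ 0.1 -0.1 -0. ] [ 0.1  0.3  2.1  0.   0.8 -1.3]
{'xy': [285.8, 201.3], 'score': 0.76} [440.   52.3  44. ] [ -75.6 -103.2]
{'xy': [516.9, 209.5], 'score': 0.47} [485.5 293.4  44. ] [-67.3 142. ]
```

View pics/k.png

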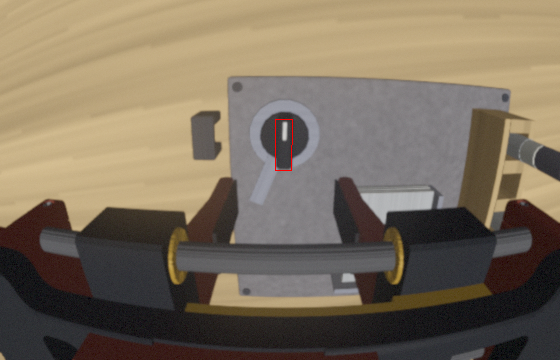

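The bar lies within the outline at px (284,145 in the crop) and the TCP is about 2 mm off. Descending and gripping.

Request:
apply_moves([
  [0.2, [0.03, 0.01, 0.9], [0, 0, 0]],
  [0.2, [0, 0, 0.9], [0, 0, 0]],
  [0.2, [0, 0, 0.7], [0, 0, 0]],
  [0.2, [0, 0, 0], [0, 0, 0]],
  [-1, [0, 0, 0], [0, 0, 0]],
  [-1, [0, 0, 0], [0, 0, 0]],
  [-1, [0, 0, 0], [0, 0, 0]],
  [-1, [0, 0, 0], [0, 0, 0]],
])

```text
t: 48.1
ee_pos: [440.2, 52.0, 31.9]
orientation: [0.239, 3.131, -0.0]
ft_force: [-0.1, -18.7, 6.8]
width: 16.4
grasp_force: 9.2
```

Request:
apply_moves([
  [-1, [0, 0, 0], [0, 0, 0]],
  [-1, [0, 0, 0], [0, 0, 0]],
  [-1, [0, 0, 0], [0, 0, 0]],
  [-1, [0, 0, 0], [0, 0, 0]],
])

```text
t: 48.6
ee_pos: [440.1, 50.9, 31.9]
orientation: [0.239, 3.132, -0.002]
ft_force: [-0.4, -12.7, 9.2]
width: 13.7
grasp_force: 30.0
```

Request:
apply_moves([
  [-1, [0, -0.04, 0], [0, 0, 0]],
  [-1, [0, 0, 0], [0, 0, 0]],
])

```text
t: 48.85
ee_pos: [440.1, 50.6, 32.0]
orientation: [0.241, 3.131, 0.002]
ft_force: [-0.6, 4.1, 6.4]
width: 13.9
grasp_force: 30.0
```

```bash
cat > sc.py <<'E'
from fit import *
import sys
q=np.array([530.4,142.8,-.1528]); c,s=np.cos(q[2]),np.sin(q[2])
from rect import edges
for cam in("scene","side"):
    im=ctrl.get_image(cam)
    X,Y=np.meshgrid(np.arange(-100,120,.5),np.arange(-100,90,.5)); P=np.c_[(q[0]+c*X-s*Y).ravel(),(q[1]+s*X+c*Y).ravel(),0*X.ravel()+32]
    r=cv2.remap(cv2.cvtColor(im["pixels"],cv2.COLOR_BGR2GRAY),np.float32(proj(im,P)).reshape(*X.shape,2),None,cv2.INTER_LINEAR).astype(float)
    cv2.imwrite(f"pics/{cam}_{sys.argv[1]}.png",r)
    print(cam,"x@5",edges(r[190:230].mean(0),-100,th=10),"y@35",edges(r[:,250:290].mean(1),-100,th=10))
E
python3 bp.py; python3 sc.py 1
```

```text
board -75.21544346079955 -104.88517392327302 z 31.953618450279233 toolx yaw rel board 179.93918478195354 F [-0.6  4.1  6.4] [ 0.9  0.1 -0.2] [ 0.1  0.5  2.1  0.   0.5 -1.3]
scene x@5 [(-19.5, np.float64(6.3)), (83.0, np.float64(-2.9)), (90.0, np.float64(-7.5)), (108.5, np.float64(4.1))] y@35 [(-39.5, np.float64(8.4)), (48.5, np.float64(-5.0)), (55.5, np.float64(-7.7)), (59.0, np.float64(4.5))]
side x@5 [(-37.5, np.float64(5.9)), (-19.5, np.float64(7.6)), (90.5, np.float64(-8.3)), (95.0, np.float64(5.2)), (99.5, np.float64(-3.0))] y@35 [(-43.5, np.float64(4.7)), (-40.5, np.float64(4.2)), (49.0, np.float64(-6.9)), (61.5, np.float64(4.1)), (70.0, np.float64(-3.7))][ WARN:0@0.888] global loadsave.cpp:1063 imwrite_ Unsupported depth image for selected encoder is fallbacked to CV_8U.
```

Run:
```python
import cv2,numpy as np
for f in("side","scene"):
    r=cv2.imread(f"pics/{f}_1.png",0).astype(int); print(f)
    for y in(-30,-15,5,25,40): print(y,[int(r[(y+100)*2-3:(y+100)*2+4,(x+100)*2-1:(x+100)*2+2].mean()) for x in range(-60,0,3)])
    for x in(0,35,70): print("x",x,[int(r[(y+100)*2-1:(y+100)*2+2,(x+100)*2-3:(x+100)*2+4].mean()) for y in range(-80,-20,3)])
```

```text
side
-30 [52, 54, 56, 52, 83, 88, 68, 60, 91, 105, 103, 103, 102, 91, 137, 154, 153, 152, 153, 153]
-15 [58, 58, 57, 54, 54, 55, 55, 60, 93, 105, 104, 105, 105, 93, 137, 152, 150, 149, 150, 151]
5 [58, 56, 61, 68, 70, 74, 64, 66, 98, 102, 103, 102, 101, 107, 138, 148, 147, 148, 149, 149]
25 [60, 58, 63, 67, 60, 54, 53, 61, 96, 108, 104, 101, 101, 89, 136, 148, 145, 146, 145, 147]
40 [65, 60, 68, 75, 63, 63, 61, 64, 96, 105, 104, 101, 102, 104, 140, 152, 150, 149, 151, 151]
x 0 [103, 105, 105, 108, 110, 107, 101, 100, 101, 100, 102, 106, 109, 124, 147, 154, 151, 151, 152, 151]
x 35 [105, 105, 106, 106, 105, 103, 101, 101, 102, 99, 99, 105, 114, 130, 149, 154, 153, 154, 153, 152]
x 70 [109, 108, 108, 106, 108, 108, 104, 103, 104, 98, 96, 105, 121, 137, 149, 151, 152, 154, 152, 152]
scene
-30 [95, 92, 90, 89, 90, 92, 93, 91, 89, 92, 93, 92, 88, 102, 143, 155, 151, 151, 151, 151]
-15 [88, 90, 92, 93, 91, 89, 90, 90, 91, 92, 93, 92, 90, 99, 134, 151, 150, 150, 149, 150]
5 [91, 91, 89, 90, 93, 92, 92, 93, 92, 90, 90, 90, 86, 93, 131, 147, 145, 145, 146, 147]
25 [92, 91, 92, 91, 90, 91, 92, 92, 91, 91, 92, 91, 87, 95, 131, 147, 143, 144, 143, 143]
40 [93, 91, 93, 93, 90, 91, 93, 92, 91, 88, 89, 90, 88, 97, 134, 150, 146, 147, 147, 147]
x 0 [96, 93, 92, 91, 93, 94, 92, 92, 92, 92, 92, 92, 94, 94, 139, 151, 150, 152, 152, 149]
x 35 [94, 94, 95, 95, 93, 93, 94, 93, 93, 94, 95, 98, 96, 102, 148, 151, 151, 153, 151, 149]
x 70 [91, 93, 97, 98, 97, 93, 94, 97, 95, 94, 97, 97, 94, 100, 143, 147, 148, 151, 151, 148]
```

The stack is in place in both fixed cameras, and the dark strip left of −37 is the arm. Turning the knob clockwise.

Request:
apply_moves([
  [-1, [0, 0, 0], [0, 0, 0.098]],
  [-1, [0, 0, 0], [0, 0, 0.098]],
  [-1, [0, 0, 0], [0, 0, 0.098]],
  [-1, [0, 0, 0], [0, 0, 0.098]],
  [-1, [0, 0, 0], [0, 0, 0.098]],
  [-1, [0, 0, 0], [0, 0, 0.098]],
  [-1, [0, 0, 0], [0, 0, 0.098]],
  [-1, [0, 0, 0], [0, 0, 0.084]],
])

```text
t: 50.0
ee_pos: [440.0, 50.4, 31.9]
orientation: [1.983, 2.436, 0.002]
ft_force: [-0.2, 3.1, 6.5]
width: 13.9
grasp_force: 30.0
```

Request:
apply_moves([
  [-1, [0, 0, 0], [0, 0, 0]],
  [-1, [0, 0, 0], [0, 0, 0]],
])

```text
t: 50.25
ee_pos: [440.0, 50.4, 31.9]
orientation: [1.977, 2.44, 0.002]
ft_force: [-0.9, 1.9, 6.7]
width: 14.0
grasp_force: 30.0
```

```bash
python3 bp.py
```

```text
board -75.272772368028 -105.08879009744635 z 31.942762791166707 toolx yaw rel board 110.71175061003363 F [-0.9  1.9  6.7] [0.4 0.2 0. ] [ 0.1  0.5  2.1  0.   0.5 -0.1]
```

Turned 69.2° (1.21 rad), with no moment left. Releasing, retreating and checking everything.

Request:
apply_moves([
  [0.2, [0, 0, 0], [0, 0, 0]],
  [0.2, [0, 0, 0], [0, 0, 0]],
  [0.2, [0, 0, 0], [0, 0, 0]],
  [0.2, [0, 0, 0], [0, 0, 0]],
  [0.2, [0, 0, -0.6], [0, 0, 0]],
  [0.2, [0, 0, -1], [0, 0, 0]],
  [0.2, [0, 0, -1], [0, 0, 0]],
  [0.2, [0, 0, -1], [0, 0, 0]],
])

```text
t: 51.25
ee_pos: [439.0, 50.1, 212.7]
orientation: [-1.978, -2.441, 0.0]
ft_force: [1.2, -0.5, -0.9]
width: 52.7
grasp_force: 0.0
```

Request:
apply_moves([
  [0.2, [0, 0.7, 0], [0, 0, 0.1]],
  [0.2, [0, 0.7, 0], [0, 0, 0.1]],
  [0.2, [0, 0, 0], [0, 0, 0]],
  [0.2, [0, 0, 0], [0, 0, 0]],
])

```text
t: 51.75
ee_pos: [507.4, 59.1, 210.5]
orientation: [-2.333, -2.102, 0.003]
ft_force: [0.0, 0.4, -0.3]
width: 52.6
grasp_force: 0.0
```

```bash
python3 bp.py; python3 rect.py 32; python3 sc.py 2 2>/dev/null
python3 - <<'E'
from h import *
im,o=snap("wrist"); cv2.imwrite("pics/l.png",cv2.resize(im["pixels"],(800,600),interpolation=cv2.INTER_CUBIC))
E
```

```text
board -9.94121619402851 -86.25769850635027 z 210.54919655867548 toolx yaw rel board 92.81082728323378 F [ 0.   0.4 -0.3] [-0.   0.1 -0. ] [ 0.1  0.3  1.9 -0.   1.   0.2]
along x at y -30 [(-20.5, np.float64(8.9)), (89.5, np.float64(-14.0)), (93.5, np.float64(10.5)), (99.5, np.float64(-2.9))]
along x at y 5 [(-20.0, np.float64(8.7)), (89.5, np.float64(-14.3)), (94.0, np.float64(11.0)), (99.5, np.float64(-3.4))]
along x at y 40 [(-19.5, np.float64(9.6)), (90.0, np.float64(-14.6)), (94.0, np.float64(11.1)), (100.0, np.float64(-4.1))]
along y at x -20 [(-40.5, np.float64(3.6)), (49.5, np.float64(-5.4)), (52.5, np.float64(2.8)), (58.5, np.float64(-1.4))]
along y at x 20 [(-40.5, np.float64(8.2)), (49.0, np.float64(-13.9)), (52.0, np.float64(9.3)), (57.0, np.float64(-3.8))]
along y at x 35 [(-41.0, np.float64(7.8)), (49.0, np.float64(-14.3)), (52.0, np.float64(8.7)), (57.0, np.float64(-2.9))]
along y at x 75 [(-41.0, np.float64(7.3)), (48.5, np.float64(-14.1)), (51.5, np.float64(8.9)), (57.0, np.float64(-2.7))]
scene x@5 [(-19.5, np.float64(6.3)), (83.0, np.float64(-3.0)), (90.0, np.float64(-7.7)), (108.5, np.float64(4.1))] y@35 [(-39.5, np.float64(8.4)), (48.5, np.float64(-5.1)), (55.5, np.float64(-7.6)), (59.0, np.float64(4.5))]
side x@5 [(-19.5, np.float64(7.1)), (90.5, np.float64(-7.9)), (95.0, np.float64(5.4)), (99.5, np.float64(-3.4))] y@35 [(-43.5, np.float64(4.5)), (-40.5, np.float64(4.2)), (49.0, np.float64(-6.8)), (61.5, np.float64(3.9)), (70.0, np.float64(-3.7))]
```

View pics/l.png

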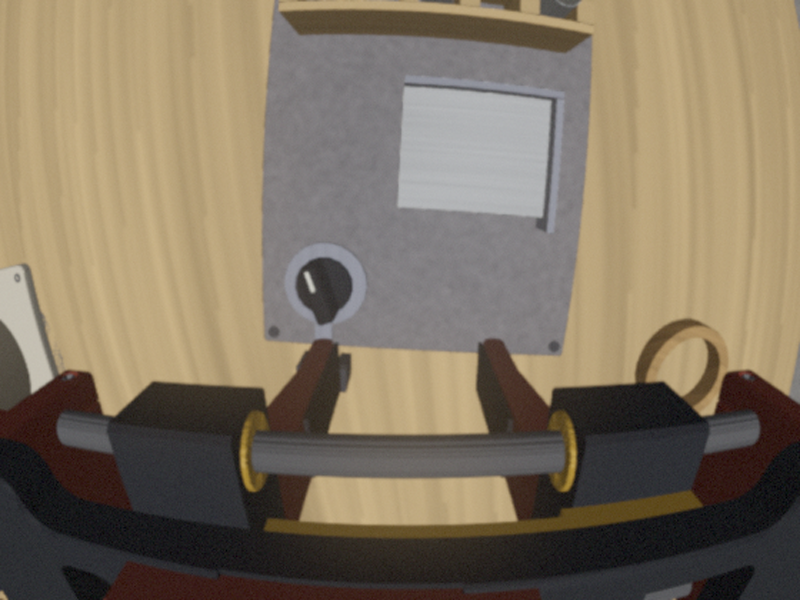

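Run:
```python
from mk import *
V=[regs("scene"),regs("side")]
vis=CYL.copy(); vis[:24,2]=62   # part above holder top for foot at 12
for g in((469,269.5),(548.4,257.5),(627.5,245)):
    vs=[]
    for im,ms in V:
        def S(q,im=im):
            P=CYL+[q[0],q[1],0]; P[:24,2]=74; P[24:,2]=q[2]; m=np.zeros((420,560),np.uint8)
            cv2.fillConvexPoly(m,np.int32(np.round(cv2.convexHull(np.float32(proj(im,P)))*16)),255,cv2.LINE_AA,4); return m/255.
        io=[((S([*g,147])>.5)&m).sum()/((S([*g,147])>.5)|m).sum() for m in ms]
        if io and max(io)>.3: vs.append((S,ms[int(np.argmax(io))]))
    f=lambda q:sum(np.abs(S(q)-m).sum() for S,m in vs)
    r=minimize(f,[*g,147],method="Nelder-Mead",options=dict(initial_simplex=np.array([*g,147])+np.array([[0,0,0],[5,0,0],[0,5,0],[0,0,8]])))
    print(g,len(vs),"top z",r.x,r.fun)
```

```text
(469, 269.5) 2 top z [469.4 269.3 140. ] 114.61176470588234
(548.4, 257.5) 2 top z [550.1 260.1 142.3] 75.27843137254902
(627.5, 245) 2 top z [629.2 246.1 139.9] 119.37254901960785
```

All three tops are at the seated height (147 mm nominal, none standing proud), and the plates and lock are good.

```bash
python3 -c "
from workcell import ctrl
print(ctrl.close_job())"
```

```text
the job is handed in; nothing more can be done
None
```

I handed the job in at about 52 s: the three markers present are in the holder (pockets 1, 3 and 5), the four plates are flush in the fence corner, and the knob was turned last and stayed locked (about 1.21 rad); the tape, jar and bin were not touched.

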